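# Load the label printer's cassette and shut the cover

### The arm

A 6-joint arm with a two-finger parallel gripper is mounted at the origin on a cart in front of the work surface, level with it; the furniture and walls round the work are solid. World frame = base frame: x ahead of the robot, y to its left, z up, the work surface at z = 0. Lengths are in mm, angles in rad, forces in N, time in s.
With the tool pointing down it reaches from about 325 to 850 mm from the base axis. Payload 15.5 kg.
Tool frame: the origin (TCP) lies where the fingers leave the gripper's body, on its centre line; the fingertips stand 78 mm ahead of it and the grasp point (between the pads) lies 60 mm ahead of it; z points along the fingers, y is the line along which they close (so a half turn about z gives the same grasp; the last joint's range is limited). The gripper opens to 91 mm and grips with 3 to 60 N. Pads are 32 mm wide; open, the fingers measure 118 mm over their backs; the gripper's body (76 mm by 178 mm) begins 60 mm behind the grasp point.
Start: joints at [-0.096, 0.494, 1.345, -0, 1.302, -0.096], TCP at [625.002, 0.003, 292.215] pointing down, gripper open.
Joint ranges: [-2.91, 2.91], [-0.82, 2.16], [0.22, 2.67], [-1.22, 4.37], [0.12, 2.79], [-3.08, 3.08]. Speed limits (rad/s): [1.89, 1.89, 2.57, 3.01, 3.01, 3.01].

### API

Orientations are given as a unit quaternion [w, x, y, z].
In Python, from station import * gives the robot as it stands.
- The arm moves only by the tool apply_moves, never from a script. Its argument "targets" is a list of rows, each an object with "dp": the shift along the tool's x, y, z in m, a list of three; "twist": the turn about the tool's z in rad; "fingers": the opening, from 0 (shut) to 1 (fully open). In form: [{"dp": [dx, dy, dz], "twist": twist, "fingers": fingers}, ...]. A call has 1 to 10 rows; each row is the pose to reach, as a shift and turn from the pose commanded when the call began, along the tool's axes at that moment; what a row does not reach only later rows make up. A row lasts 1/8 s, in which the tool goes at most 62.5 mm and 10.7 degrees, less where a joint would pass 70% of its speed; a pose out of reach is approached as far as the arm can. A call with a gripper value outside its range is refused whole. The fingers move at their own pace and stop on an object; "squeeze" is the grip in N (left out, the last holds). Time passes only in rows, so rows that repeat a pose let the fingers close. It gives the time, the measured TCP pose, the force, the opening and the grip force at its end, in the units of the state.
- state(): the state, without advancing time (a new reading comes with each control period).
- camera(name): name is "scene" or "side" or "wrist"; returns the picture (480x640x3 uint8, red, green, blue); there is no depth.
- get_calibration(name): a dict with "fovy" (degrees; the focal length in pixels is half the picture's height over the tangent of half this angle, whatever the lens; pixels are square), "cx", "cy" (the principal point, pixels), "distortion" ([k1, k2, p1, p2, k3] as OpenCV has them; the pictures are not rectified), "R" (3x3) and "t" (3): a world point X has camera coordinates R X + t. Camera axes: x right, y down, z forward; pixel columns grow to the right and rows downward; lengths in mm; the calibration is good to about 2 mm. A picture is of the moment at which its call begins: read the wrist's pose just before it. get_calibration takes no time and is no camera call; for the wrist camera it gives the pose at the moment of the call.
- sign_off(): hands the job in; it is judged then, once.
The state is a dict: "time_s": time; "qpos": joint angles; "joint_velocities": joint speeds; "effort": joint torques, N m; "tcp_pos": TCP position; "eef_rot": TCP orientation; "contact_force": force on the tool from outside, world axes, zero at the start; "moment": the same for the moment, N m; "finger_gap": finger opening in mm; "grip_force": force on a finger pad.
Only numpy, scipy, OpenCV 4.12 (cv2) and the standard library are available. Lean on these libraries where they do the work, as an engineer would, in place of code of your own. Each camera call takes 0.05 s, during which the arm holds its last target. There are 200 camera calls.

### The job

The label printer's bay is empty: load it with the blue-ended label cassette that stands on end on the worktop. Lay the cassette down gently on the worktop with its grip rib up and let go, take it again by the rib, seat it flat and fully home in the bay with its cut corner at the bay's blue filled corner, and then shut the printer's cover completely. Never let the cassette drop or topple, and leave the red cassette, the white bottle and the green gel pot where they stand.

Things in the scene. Friction and masses are not known exactly. Their poses are not given: they have to be found in the camera images.
- blue_cassette: Blue-ended label cassette, white shell 96 x 56 x 36 mm (x, y, z), on top a blue grip rib (40 along x, 14 along y, 22 high, centred). Its -x end is blue; the corner (-x, +y) is cut at 45 degrees (16 mm legs). Origin: centre of the underside; z out through the rib. Starts standing on its +x end (x down), 96 mm tall, rib facing the robot and its right-hand side, at a slant. About 0.13 kg.
- red_cassette: Red-ended label cassette, white shell 96 x 56 x 36 mm (x, y, z), on top a red grip rib (40 along x, 14 along y, 22 high, centred). Its -x end is red; the corner (-x, +y) is cut at 45 degrees (16 mm legs). Origin: centre of the underside; z out through the rib. Spare, stands likewise; the two may change places.
- printer: Label printer, fixed: 200 x 150 mm (x, y), top deck 62 mm high. Origin: centre of its underside; x points away from the operator side. Bay: pocket in the deck centred at x = -10 mm, 99 x 59 mm, 3 mm bevelled mouth; a blue block fills its corner (-x, +y), so the cassette enters only with its x along the printer's x. Seated, the shell stands 6 mm above the deck, its rib 28 mm.
- printer_seat (a point): Centre of the bay at the height of its two rest ledges, 30 mm below the deck: the seated blue cassette's origin lies here, with its axes along the printer's.
- printer_cover (a joint): Hinge of the grey cover (rad), along the printer's y: 0 shut on the deck, 1.57 upright, 1.85 fully open, leaning back; stiff, it stays where it is left. The cover is a shell reaching 150 mm from hinge to free edge, 122 mm wide, 37 mm deep outside, 33 mm clear inside above the deck, with a dark window and a thumb lip at the free edge.
- printer_cover_hinge (a point): Point on the hinge axis at the cover's middle, 75 mm towards +x from the printer's origin and 63 mm above the worktop.
- printer_cover_edge (a point): Point on the cover's outer (top) face, mid-width, 130 mm from the hinge and 20 mm short of the free edge: a good place to push it shut. Moves with the cover; when shut it is 100 mm above the worktop.
- white_bottle: Squeeze bottle of white colour with a white spout, 55 mm across, 186 mm tall, upright, bystander. Origin: centre of its base.
- gel_pot: Small pot of green paste colour with a white lid, 45 mm across, 39 mm tall, bystander. Origin: centre of its base.
Things that resemble listed ones, but are neither listed nor needed, are in the scene too. What is shaped like the blue_cassette but purple or turquoise is not meant.

How it is judged:
By the outcome, as a careful person would: the job done as asked, in the order asked, and still so for the second after the job is handed in, with the robot touching nothing.
It also fails if it takes over 67 s, if anything falls off the work surface, if the arm or the gripper's body presses on something with over 40 N, if the wrist force passes 120 N, or if a joint passes its speed limit or range.

## Working session

There is one attempt and no reset: what is moved stays moved. The work goes in short steps, Python scripts to look and compute and a tool call to move; the robot and the scene stay as the last step left them, time stands still between calls to the robot, and variables do not carry over. Pictures are saved under pics/ and viewed, at most 10 in all, crops included, and the job is handed in when it is done.

Besides the shell and the picture viewer there is one more tool, called after "Call:" as name([rows], argument=value, ...), one row to a line, values as JSON. apply_moves: Moves the arm, as the interface text tells. Its arguments: {"type":"object","properties":{"targets":{"type":"array"},"squeeze":{"type":"number"}},"required":["targets"]}

```bash
mkdir -p pics; ls; cat > a.py <<'E'
from station import *
import cv2,numpy as np
E
python3 - <<'E'
from a import *
for n in ("scene","side"):
    im=camera(n); cv2.imwrite(f"pics/{n}0.png",im[:,:,::-1]); c=get_calibration(n)
    print(n,{k:np.round(np.array(v),3).tolist() for k,v in c.items()}, np.round(-np.array(c['R']).T@np.array(c['t'])))
print(state())
E
```

```text
pics
scene {'fovy': 42.004, 'cx': 309.097, 'cy': 245.906, 'distortion': [-0.005, 0.0, 0.0, 0.0, 0.0], 'R': [[0.738, -0.675, 0.01], [-0.499, -0.556, -0.665], [0.454, 0.486, -0.747]], 't': [-402.231, 271.776, 1067.247]} [ -52. -639.  982.]
side {'fovy': 43.448, 'cx': 323.622, 'cy': 247.476, 'distortion': [-0.003, 0.0, 0.0, 0.0, 0.0], 'R': [[0.987, -0.159, 0.011], [-0.095, -0.643, -0.76], [0.127, 0.75, -0.65]], 't': [-497.622, 80.143, 1215.141]} [ 344. -938.  856.]
{'time_s': 0.1, 'qpos': array([-9.54728481e-02,  4.94120877e-01,  1.34605798e+00,  5.18447861e-06,
        1.30248389e+00, -9.55123000e-02]), 'joint_velocities': array([ 1.08735674e-03, -5.13171813e-04, -3.69199391e-05, -4.18733243e-04,
       -8.70480186e-06, -1.00511587e-03]), 'effort': array([ 1.53078610e-03, -8.80241275e+01, -3.82546771e+01,  7.07121310e-02,
        4.82549379e-02, -5.43761678e-05]), 'tcp_pos': array([6.24752286e+02, 4.52705726e-02, 2.91701736e+02]), 'eef_rot': array([-4.14278201e-04,  7.07093218e-01,  7.07120141e-01, -3.38612893e-04]), 'contact_force': array([0.28950863, 0.6380625 , 0.13343039]), 'moment': array([-0.03470079, -0.01374422, -0.03711314]), 'grip_force': 0.0, 'finger_gap': 91.25219117587169}
```

View pics/scene0.png

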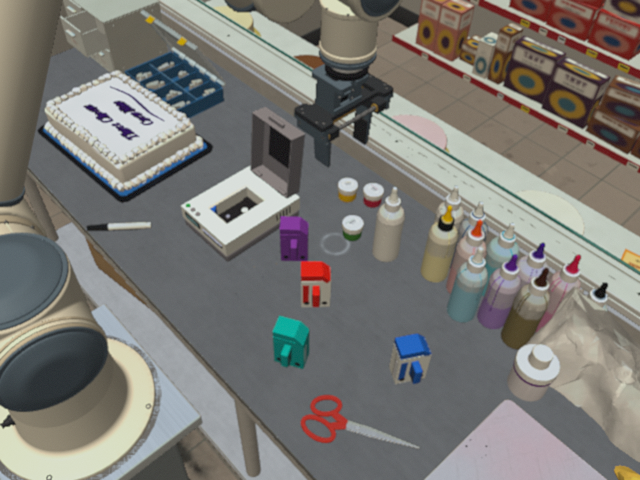

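View pics/side0.png

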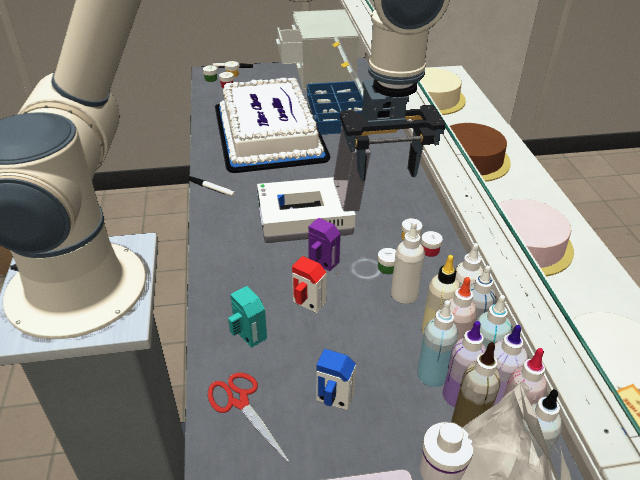

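Scene: blue cassette at (410,358), red (315,285), printer (240,212) with cover open at the far side. Side: blue at (335,378). The decoys are purple and turquoise. Next, rough positions and a wrist look.

```bash
cat >> a.py <<'E'
def cal(n):
    c=get_calibration(n); f=240/np.tan(np.radians(c['fovy'])/2)
    K=np.array([[f,0,c['cx']],[0,f,c['cy']],[0,0,1]]); return K,np.array(c['distortion'],float),np.array(c['R']),np.array(c['t'])
def rays(c,uv):
    K,d,R,t=c; p=cv2.undistortPoints(np.array(uv,float).reshape(-1,1,2),K,d)[:,0]
    return -R.T@t, np.c_[p,np.ones(len(p))]@R
def onz(c,uv,z):
    o,r=rays(c,uv); return o+r*((z-o[2])/r[:,2])[:,None]
def proj(c,X):
    K,d,R,t=c; return cv2.projectPoints(np.array(X,float).reshape(-1,3),cv2.Rodrigues(R)[0],t,K,d)[0][:,0]
def tri(c1,u1,c2,u2):
    o1,r1=rays(c1,[u1]);o2,r2=rays(c2,[u2]); A=np.c_[r1[0],-r2[0]]; s=np.linalg.lstsq(A,o2-o1,rcond=None)[0]
    p,q=o1+s[0]*r1[0],o2+s[1]*r2[0]; return (p+q)/2,np.linalg.norm(p-q)
def mask(im,lo,hi):
    return cv2.inRange(cv2.cvtColor(im,cv2.COLOR_RGB2HSV),lo,hi)
def snap(n,f):
    c=cal(n); im=camera(n); cv2.imwrite(f"pics/{f}.png",im[:,:,::-1]); return c,im
E
python3 - <<'E'
from a import *
S={n:(cal(n),cv2.imread(f"pics/{n}0.png")[:,:,::-1].copy()) for n in("scene","side")}
for n,(c,im) in S.items():
    m=mask(im,(105,150,80),(122,255,255)); k,l,s,ce=cv2.connectedComponentsWithStats(m)
    for i in range(1,k):
        if s[i,4]>60: print(n,s[i],ce[i].round(1),'z90',onz(c,[ce[i]],90)[0].round(),'z50',onz(c,[ce[i]],50)[0].round())
c=S['scene'][0]
print('printer approx',onz(c,[(184,208),(232,255),(299,205),(245,168)],62).round())
print('red',onz(c,[(315,268)],96).round(),'bottle base',onz(c,[(386,258)],0).round(),'pot',onz(c,[(352,238)],0).round(),'purple',onz(c,[(294,225)],96).round(),'turq',onz(c,[(291,328)],96).round())
v=[cv2.resize(S['scene'][1][315:395,365:455],(540,480),interpolation=3)[:,:400], cv2.resize(S['side'][1][335:415,300:380],(400,400),interpolation=3)]
cv2.imwrite("pics/crop1.png",np.hstack([v[0][:400],v[1]])[:,:,::-1])
c,im=snap("wrist","w0"); print(c, -c[2].T@c[3])
E
```

```text
scene [ 43 129  68  59 176] [ 77.6 159.2] z90 [287. 463.  90.] z50 [302. 512.  50.]
scene [145 142  62  43 193] [177.5 163.2] z90 [440. 307.  90.] z50 [462. 350.  50.]
scene [113 184  31  12 100] [126.9 190.9] z90 [313. 305.  90.] z50 [329. 347.  50.]
scene [395 334  35  24 612] [411.5 345.4] z90 [ 467. -338.   90.] z50 [ 490. -325.   50.]
scene [412 361  10  22 151] [416.4 371.3] z90 [ 436. -377.   90.] z50 [ 457. -365.   50.]
side [229 152  97  16 238] [278.1 160.4] z90 [438. 272.  90.] z50 [443. 335.  50.]
side [317 349  38  32 782] [335.4 364. ] z90 [ 467. -340.   90.] z50 [ 474. -309.   50.]
side [318 376  18  30 314] [325.8 389.8] z90 [ 444. -387.   90.] z50 [ 450. -358.   50.]
printer approx [[385. 211.  62.]
 [380.  42.  62.]
 [569.  58.  62.]
 [557. 224.  62.]]
red [[ 458. -110.   96.]] bottle base [[ 641. -132.    0.]] pot [[628. -45.   0.]] purple [[501.  -3.  96.]] turq [[ 338. -180.   96.]]
(array([[431.91714822,   0.        , 324.78920494],
       [  0.        , 431.91714822, 237.50197519],
       [  0.        ,   0.        ,   1.        ]]), array([-0.07615554,  0.        ,  0.        ,  0.        ,  0.        ]), array([[ 9.99997579e-01,  1.87380873e-04, -2.19227783e-03],
       [ 7.67641898e-04, -9.63472739e-01,  2.67805325e-01],
       [-2.06201833e-03, -2.67806359e-01, -9.63470551e-01]]), array([-623.60348899,  -31.15426776,  392.35007807])) [624.43492787  75.17440971 384.99391244]
```

View pics/w0.png

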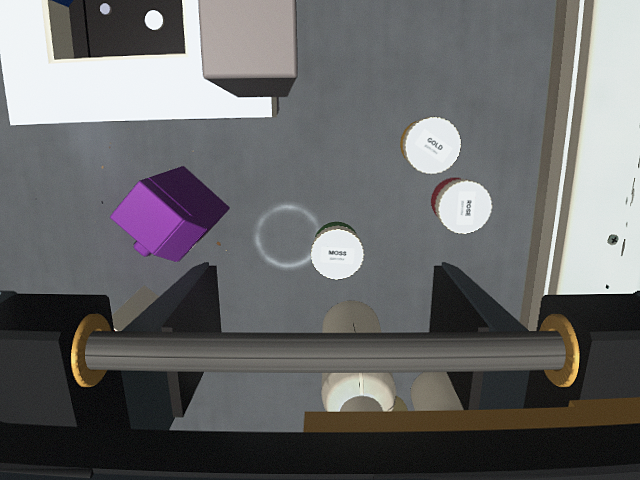

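View pics/crop1.png

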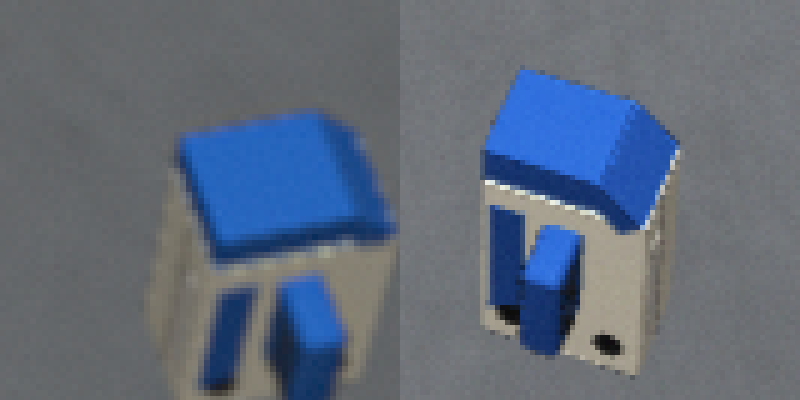

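Wrist view: printer lower edge runs (10,125)-(278,115), with purple decoy at (170,215) and pot lid at (337,253). The crop shows the blue top face corners clearly.

```bash
python3 - <<'E'
from a import *
A=onz(cal('side'),[(324.4,349),(316.4,365.4),(340,371.6),(347,355.4)],96)
B=onz(cal('scene'),[(395,337.8),(401.2,355.5),(420,353.7),(417.5,333.8)],96)
for P in(A,B):
    P=P[:,:2]; print(P.round(1).tolist(),'lens',[round(np.linalg.norm(P[i]-P[(i+1)%4]),1) for i in range(4)])
P=(A+B)[:,:2]/2
z=(P[1]-P[0]+P[2]-P[3]); z/=np.linalg.norm(z); y=P[2]-P[1]+P[3]-P[0]; y/=np.linalg.norm(y); print('z',z,np.degrees(np.arctan2(z[1],z[0])),'y',y,np.degrees(np.arctan2(y[1],y[0])))
print('body centre xy',P.mean(0)+y*8)
E
```

```text
[[454.1, -312.2], [436.3, -343.2], [471.0, -360.8], [487.9, -330.7]] lens [np.float64(35.7), np.float64(38.9), np.float64(34.5), np.float64(38.5)]
[[454.2, -311.9], [436.2, -342.0], [461.8, -360.5], [488.5, -332.0]] lens [np.float64(35.1), np.float64(31.6), np.float64(39.0), np.float64(39.7)]
z [-0.55220794 -0.83370642] -123.51861897553857 y [ 0.86419468 -0.50315758] -30.209124889943
body centre xy [ 468.17097014 -340.68159596]
```

Call:
apply_moves([
  {"dp": [-0.344,-0.158,0],"twist": 0.53,"fingers": 1},
  {"dp": [-0.344,-0.158,0],"twist": 0.53,"fingers": 1},
  {"dp": [-0.344,-0.158,0],"twist": 0.53,"fingers": 1},
  {"dp": [-0.344,-0.158,0],"twist": 0.53,"fingers": 1},
  {"dp": [-0.344,-0.158,0],"twist": 0.53,"fingers": 1},
  {"dp": [-0.344,-0.158,0],"twist": 0.53,"fingers": 1},
  {"dp": [-0.344,-0.158,0],"twist": 0.53,"fingers": 1},
  {"dp": [-0.344,-0.158,0],"twist": 0.53,"fingers": 1},
  {"dp": [-0.344,-0.158,0],"twist": 0.53,"fingers": 1},
  {"dp": [-0.344,-0.158,0],"twist": 0.53,"fingers": 1},
])

```text
time_s: 1.4
tcp_pos: [467.6, -342.9, 292.2]
eef_rot: [-0.0, 0.867, 0.498, 0.0]
contact_force: [0.3, 0.7, -0.1]
finger_gap: 91.2
grip_force: 0.0
```

```bash
python3 - <<'E'
from a import *
s=state(); print(s['tcp_pos'],s['eef_rot'],s['qpos'],s['time_s'])
c,im=snap("wrist","w1")
# predicted corners of standing cassette (top z=96, base z=0) drawn
yaw=np.radians(-30.4); y=np.array([np.cos(yaw),np.sin(yaw),0]); z=np.array([-.506,-.8625,0]); o=np.array([469,-340.7,0])
P=[o+a*y+b*z+np.array([0,0,h]) for a,b,h in((-28,-18,96),(12,-18,96),(12,18,96),(-28,18,96),(28,-18,0),(-28,-18,0))]
for p in proj(c,P): cv2.circle(im,tuple(int(v) for v in p),4,(255,0,255),1)
cv2.imwrite("pics/w1.png",im[:,:,::-1])
E
```

```text
[ 467.57162684 -342.92491406  292.23841572] [-5.47421977e-05  8.67195410e-01  4.97967989e-01  1.11821389e-05] [-7.35797208e-01  4.29936041e-01  1.45979910e+00  5.79844277e-05
  1.25195475e+00 -2.07527056e-01] 1.4
```

View pics/w1.png

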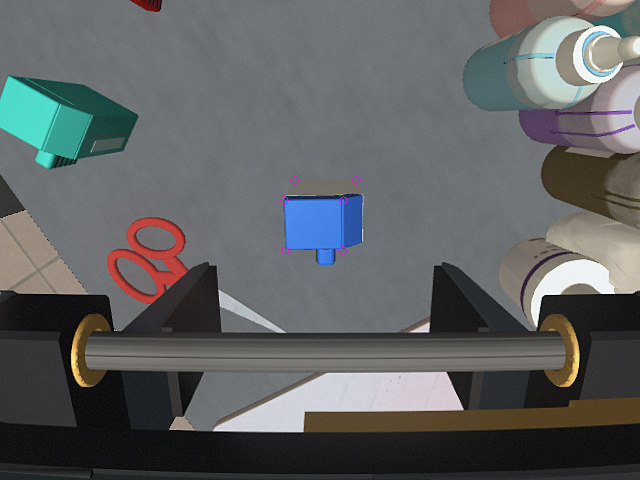

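Predicted cassette corners coincide with the image (top face 285–345, 197–250), so the pose is confirmed. Now checking bottle clearance for the laying arc.

```bash
python3 - <<'E'
from a import *
c=cal('scene'); P=onz(c,[(465,318),(497,325),(522,345),(530,398),(436,280),(465,290)],0)[:,:2]
yaw=np.radians(-30.3); ty=np.array([np.cos(yaw),np.sin(yaw)]); tx=np.array([-ty[1],ty[0]])
for p in P: d=p-[467.6,-343]; print(p.round(),'tool x',(d@tx).round(),'tool y',(d@ty).round())
E
```

```text
[ 642. -336.] tool x 94.0 tool y 147.0
[ 674. -387.] tool x 66.0 tool y 201.0
[ 672. -445.] tool x 15.0 tool y 228.0
[ 591. -518.] tool x -88.0 tool y 195.0
[ 673. -239.] tool x 193.0 tool y 124.0
[ 696. -294.] tool x 158.0 tool y 172.0
```

Call:
apply_moves([
  {"dp": [0,0,0.06],"twist": 0,"fingers": 1},
  {"dp": [0,0,0.11],"twist": 0,"fingers": 1},
  {"dp": [0,0,0.15],"twist": 0,"fingers": 1},
  {"dp": [0,0,0.17],"twist": 0,"fingers": 1},
  {"dp": [0,0,0.17],"twist": 0,"fingers": 1},
  {"dp": [0,0,0.17],"twist": 0,"fingers": 0.5},
  {"dp": [0,0,0.17],"twist": 0,"fingers": 0.5},
  {"dp": [0,0,0.17],"twist": 0,"fingers": 0.5},
  {"dp": [0,0,0.17],"twist": 0,"fingers": 0.5},
  {"dp": [0,0,0.17],"twist": 0,"fingers": 0.5},
], squeeze=4)

```text
time_s: 2.7
tcp_pos: [467.1, -344.1, 122.6]
eef_rot: [0.0, 0.868, 0.497, 0.0]
contact_force: [-0.0, 0.4, 5.3]
finger_gap: 56.3
grip_force: 4.0
```

Call:
apply_moves([
  {"dp": [0.005,0,0.0015],"twist": 0,"fingers": 0.5},
  {"dp": [0.01,0,0.001],"twist": 0,"fingers": 0.5},
  {"dp": [0.016,0,0.0],"twist": 0,"fingers": 0.5},
  {"dp": [0.022,0,-0.001],"twist": 0,"fingers": 0.5},
  {"dp": [0.028,0,-0.001],"twist": 0,"fingers": 0.5},
  {"dp": [0.034,0,0],"twist": 0,"fingers": 0.5},
  {"dp": [0.034,0,0],"twist": 0,"fingers": 0.5},
], squeeze=4)

```text
time_s: 3.58
tcp_pos: [484.4, -314.2, 122.1]
eef_rot: [-0.0, 0.867, 0.497, -0.0]
contact_force: [0.4, -0.2, -1.8]
finger_gap: 56.0
grip_force: 4.0
```

```bash
python3 - <<'E'
from a import *
_,a=snap("side","s2");_,b=snap("scene","c2")
v=[cv2.resize(i[y:y+130,x:x+100],(400,520),interpolation=3) for i,x,y in((a,290,310),(b,360,290))]
cv2.imwrite("pics/crop2.png",np.hstack(v)[:,:,::-1])
E
```

```text
(no output)
```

View pics/crop2.png

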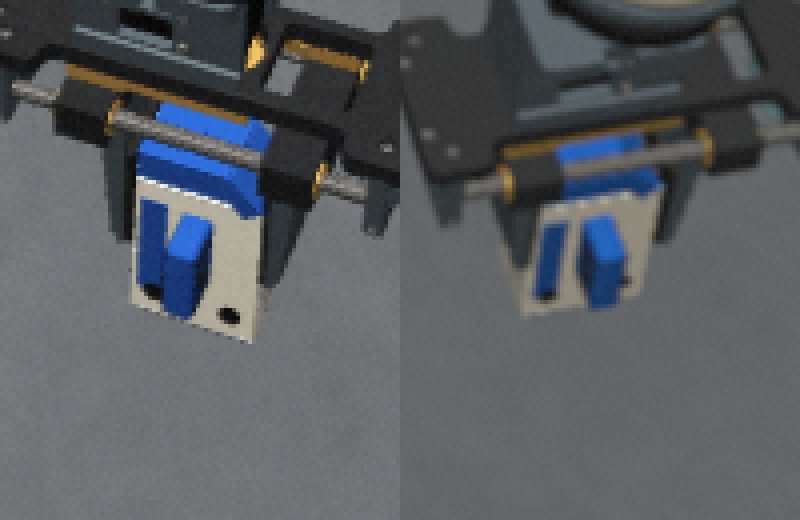

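The cassette is still nearly upright in the pads: front bottom edge at side (323,386)-(353,396). Checking whether it slid instead of tilting.

```bash
python3 - <<'E'
from a import *
c=cal('side'); d=cal('scene')
yaw=np.radians(-30.3); ty=np.array([np.cos(yaw),np.sin(yaw)]); tx=np.array([-ty[1],ty[0]])
o=np.array([469,-340.7])
for nm,cc,uv in(('side',c,[(290+133/4,310+302/4),(290+252/4,310+342/4)]),('scene',d,[(360+(522-400)/4,290+317/4),(360+(630-400)/4,290+303/4)])):
    P=onz(cc,uv,0)[:,:2]; print(nm,P.round(),'tx',((P-o)@tx).round(1),'ty',((P-o)@ty).round(1),'(start tx -18)')
# white/blue edge front face: x=-48+~16?  triangulate rib top-left corner
a=tri(c,(290+187/4,310+213/4),d,(360+(582-400)/4,290+217/4)); b=tri(c,(290+167/4,310+309/4),d,(360+(590-400)/4,290+306/4))
for q,r in(a,b): print('rib',q.round(1),'tx',((q[:2]-o)@tx).round(1),'err',round(r,1))
E
```

```text
side [[ 453. -313.]
 [ 500. -341.]] tx [16.2 15.6] ty [-27.8  26.6] (start tx -18)
scene [[ 454. -316.]
 [ 495. -344.]] tx [13.4 10.3] ty [-25.7  24.1] (start tx -18)
rib [ 473.2 -323.    69.3] tx 17.4 err 0.1
rib [ 462.  -343.4   34.2] tx -5.9 err 0.3
```

It slid about 33 mm and stayed upright: pressing inside the pivot edge resisted tipping. I'll regrip near the top at the underside edge with a small pad overlap, so that friction at the base tips it.

Call:
apply_moves([
  {"dp": [0,0,0],"twist": 0,"fingers": 0.7},
  {"dp": [0,0,0],"twist": 0,"fingers": 0.7},
  {"dp": [0,0,-0.014],"twist": 0,"fingers": 0.7},
  {"dp": [0.014,0,-0.028],"twist": 0,"fingers": 0.7},
  {"dp": [0.026,0,-0.028],"twist": 0,"fingers": 0.7},
  {"dp": [0.026,0,-0.028],"twist": 0,"fingers": 0.7},
  {"dp": [0.026,0,-0.028],"twist": 0,"fingers": 0.5},
  {"dp": [0.026,0,-0.028],"twist": 0,"fingers": 0.5},
  {"dp": [0.026,0,-0.028],"twist": 0,"fingers": 0.5},
], squeeze=4)

```text
time_s: 4.8
tcp_pos: [497.1, -292.4, 150.0]
eef_rot: [-0.0, 0.868, 0.497, -0.0]
contact_force: [-0.3, -0.3, -1.2]
finger_gap: 55.7
grip_force: 4.0
```

```bash
python3 - <<'E'
import numpy as np
for t in range(0,91,10):
    r=np.radians(t); print(t,'ds',round(6-6*np.cos(r)+68*np.sin(r),1),'tipz',round(6*np.sin(r)+68*np.cos(r)-1,1))
E
```

```text
0 ds 0.0 tipz 67.0
10 ds 11.9 tipz 67.0
20 ds 23.6 tipz 65.0
30 ds 34.8 tipz 60.9
40 ds 45.1 tipz 54.9
50 ds 54.2 tipz 47.3
60 ds 61.9 tipz 38.2
70 ds 67.8 tipz 27.9
80 ds 71.9 tipz 16.7
90 ds 74.0 tipz 5.0
```

Call:
apply_moves([
  {"dp": [0.003,0,0.002],"twist": 0,"fingers": 0.5},
  {"dp": [0.008,0,0.004],"twist": 0,"fingers": 0.5},
  {"dp": [0.013,0,0.006],"twist": 0,"fingers": 0.5},
  {"dp": [0.018,0,0.007],"twist": 0,"fingers": 0.5},
  {"dp": [0.024,0,0.008],"twist": 0,"fingers": 0.5},
  {"dp": [0.024,0,0.008],"twist": 0,"fingers": 0.5},
], squeeze=4)

```text
time_s: 5.55
tcp_pos: [509.6, -271.0, 142.0]
eef_rot: [-0.0, 0.867, 0.497, -0.0]
contact_force: [0.2, -0.1, 1.0]
finger_gap: 55.7
grip_force: 4.0
```

```bash
python3 - <<'E'
from a import *
_,a=snap("side","s3");_,b=snap("scene","c3")
v=[cv2.resize(i[y:y+130,x:x+100],(400,520),interpolation=3) for i,x,y in((a,290,290),(b,360,280))]
cv2.imwrite("pics/crop3.png",np.hstack(v)[:,:,::-1])
E
```

```text
(no output)
```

View pics/crop3.png

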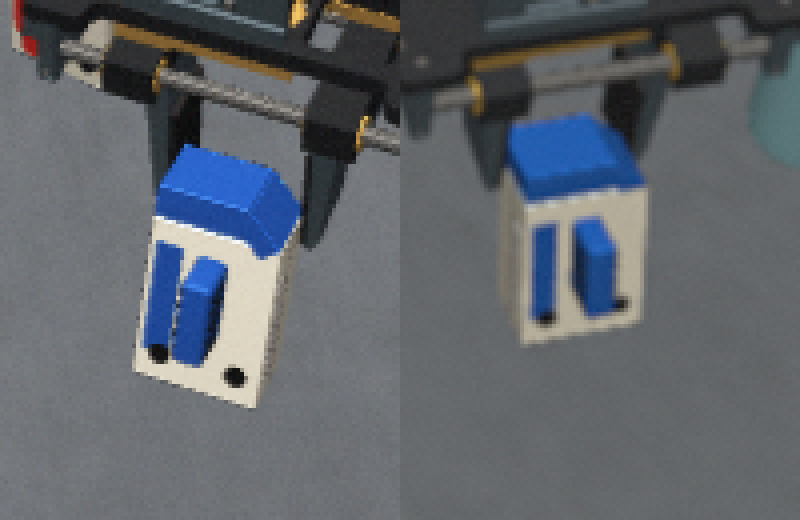

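The cassette now tilts about its base edge: bottom edge held at side (323,383)-(353,392), top leaning back. Continuing the arc.

Call:
apply_moves([
  {"dp": [0.006,0,0.002],"twist": 0,"fingers": 0.5},
  {"dp": [0.011,0,0.004],"twist": 0,"fingers": 0.5},
  {"dp": [0.016,0,0.007],"twist": 0,"fingers": 0.5},
  {"dp": [0.021,0,0.01],"twist": 0,"fingers": 0.5},
  {"dp": [0.026,0,0.0135],"twist": 0,"fingers": 0.5},
  {"dp": [0.03,0,0.017],"twist": 0,"fingers": 0.5},
  {"dp": [0.034,0,0.0215],"twist": 0,"fingers": 0.5},
  {"dp": [0.038,0,0.026],"twist": 0,"fingers": 0.5},
  {"dp": [0.038,0,0.026],"twist": 0,"fingers": 0.5},
], squeeze=4)

```text
time_s: 6.78
tcp_pos: [528.6, -238.4, 115.8]
eef_rot: [-0.0, 0.868, 0.497, -0.0]
contact_force: [-0.1, -0.3, -1.0]
finger_gap: 55.8
grip_force: 4.0
```

```bash
python3 - <<'E'
from a import *
_,a=snap("side","s4");_,b=snap("scene","c4")
v=[cv2.resize(i[y:y+130,x:x+100],(400,520),interpolation=3) for i,x,y in((a,300,280),(b,365,270))]
cv2.imwrite("pics/crop4.png",np.hstack(v)[:,:,::-1])
E
```

```text
(no output)
```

View pics/crop4.png

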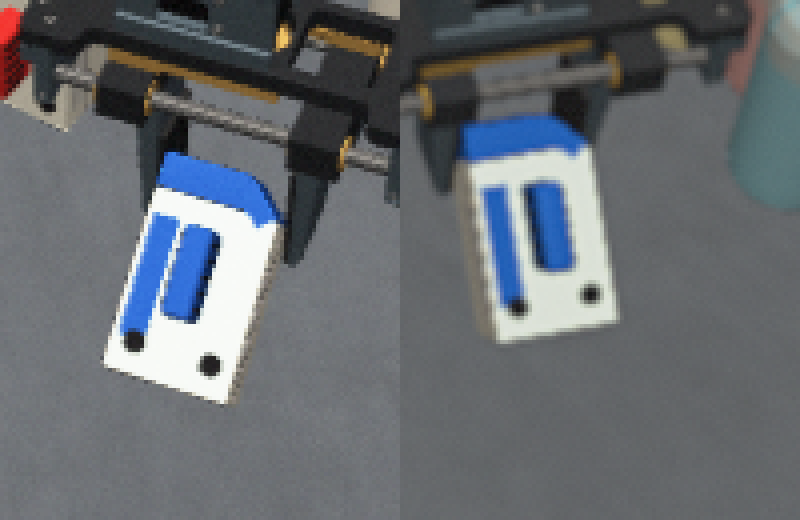

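About 55–60° laid over and still held in both pads. Finishing the arc slowly.

Call:
apply_moves([
  {"dp": [0.0035,0,0.005],"twist": 0,"fingers": 0.5},
  {"dp": [0.006,0,0.01],"twist": 0,"fingers": 0.5},
  {"dp": [0.008,0,0.0145],"twist": 0,"fingers": 0.5},
  {"dp": [0.0095,0,0.019],"twist": 0,"fingers": 0.5},
  {"dp": [0.0105,0,0.0235],"twist": 0,"fingers": 0.5},
  {"dp": [0.0115,0,0.028],"twist": 0,"fingers": 0.5},
  {"dp": [0.012,0,0.031],"twist": 0,"fingers": 0.5},
  {"dp": [0.012,0,0.0335],"twist": 0,"fingers": 0.5},
  {"dp": [0.012,0,0.0335],"twist": 0,"fingers": 0.5},
], squeeze=4)

```text
time_s: 8.0
tcp_pos: [534.7, -228.4, 82.6]
eef_rot: [-0.0, 0.868, 0.497, -0.0]
contact_force: [0.9, 0.6, -0.6]
finger_gap: 55.7
grip_force: 4.0
```

```bash
python3 - <<'E'
from a import *
_,a=snap("side","s5");_,b=snap("scene","c5")
yaw=np.radians(-30.3)
for n,im,x0,y0 in(("side",a,290,280),("scene",b,355,260)):
    m=mask(im,(105,150,80),(122,255,255)); k,l,s,ce=cv2.connectedComponentsWithStats(m)
    for i in range(1,k):
        if s[i,4]>60 and s[i,1]>250: print(n,s[i],ce[i].round(1),onz(cal(n),[ce[i]],36)[0].round(1),onz(cal(n),[ce[i]],54)[0].round(1))
v=[cv2.resize(i[y:y+130,x:x+100],(400,520),interpolation=3) for i,x,y in((a,300,270),(b,365,260))]
cv2.imwrite("pics/crop5.png",np.hstack(v)[:,:,::-1])
E
```

```text
side [343 320  29  36 384] [354.2 334.6] [ 521.  -237.9   36. ] [ 517.1 -253.3   54. ]
side [333 333  15  26 150] [340.1 345.3] [ 491.5 -258.7   36. ] [ 488.3 -273.6   54. ]
scene [377 299  28   9 139] [390.6 302.9] [ 540.1 -231.7   36. ] [ 528.8 -239.4   54. ]
scene [392 309  11  22 149] [397. 319.] [ 521.7 -264.5   36. ] [ 510.8 -271.7   54. ]
scene [381 314  11  26 112] [386.5 326.2] [ 495.6 -262.5   36. ] [ 485.2 -269.7   54. ]
```

View pics/crop5.png

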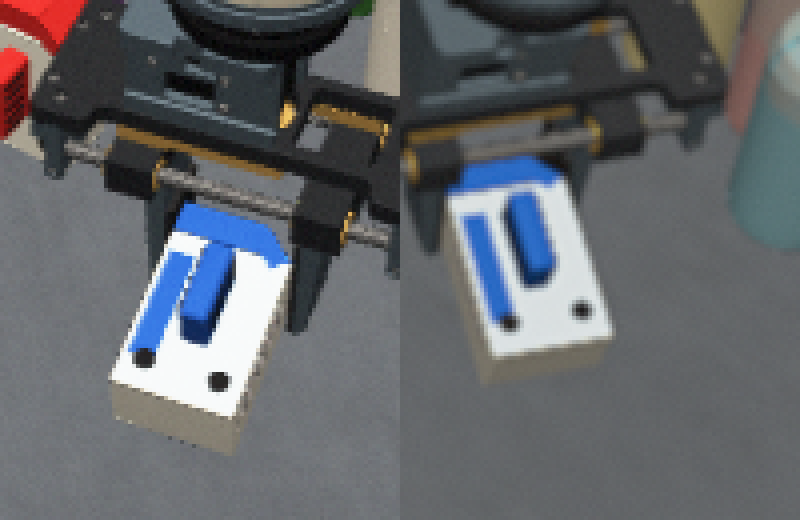

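It lies with the rib up. Checking flatness by triangulating top corners.

```bash
python3 - <<'E'
from a import *
s,c=cal('side'),cal('scene')
S=lambda x,y:(300+x/4,270+y/4); C=lambda x,y:(365+(x-400)/4,260+y/4)
P={}
for n,a,b in(('x+ left',(110,382),(491,355)),('x+ right',(236,415),(612,335)),('cut',(289,264),(563,186)),('rib top -x left',(212,241),(508,196)),('rib top +x left',(182,318),(532,283)),('base x+ R',(236,455),(606,363)),('base x+ L',(114,418),(486,382))):
    p,e=tri(s,S(*a),c,C(*b)); P[n]=p; print(n,p.round(1),round(e,1))
d=P['x+ right']-P['x+ left']; print('y dir',np.degrees(np.arctan2(d[1],d[0])),np.linalg.norm(d)); d=P['cut']-P['x+ right'];print('-x dir',np.degrees(np.arctan2(d[1],d[0])),np.linalg.norm(d))
E
```

```text
x+ left [ 463.2 -295.9   32.6] 1.3
x+ right [ 511.3 -324.6   34.9] 2.1
cut [ 546.9 -261.1   51.5] 3.8
rib top -x left [ 513.5 -255.1   66.7] 1.9
rib top +x left [ 493.3 -289.5   57.6] 4.7
base x+ R [ 513.1 -324.3    7.9] 0.4
base x+ L [ 465.7 -294.4    5.5] 1.5
y dir -30.791134208806028 56.04856416790309
-x dir 60.74703442292771 74.60219282766268
```

Still tilted about 12°, because the pads slipped slightly. Lowering a bit more, then easing the grip in fine steps while watching the grip force so that it settles softly.

Call:
apply_moves([
  {"dp": [0,0,0.001],"twist": 0,"fingers": 0.58},
  {"dp": [0,0,0.002],"twist": 0,"fingers": 0.58},
  {"dp": [0,0,0.003],"twist": 0,"fingers": 0.58},
  {"dp": [0,0,0.003],"twist": 0,"fingers": 0.59},
  {"dp": [0,0,0.003],"twist": 0,"fingers": 0.59},
], squeeze=3)

```text
time_s: 8.72
tcp_pos: [534.7, -228.4, 79.7]
eef_rot: [-0.0, 0.868, 0.497, -0.0]
contact_force: [0.4, 0.1, -0.7]
finger_gap: 55.9
grip_force: 3.0
```

Call:
apply_moves([
  {"dp": [0,0,0],"twist": 0,"fingers": 0.6},
  {"dp": [0,0,0],"twist": 0,"fingers": 0.6},
])

```text
time_s: 8.98
tcp_pos: [534.7, -228.4, 79.7]
eef_rot: [0.0, 0.868, 0.497, -0.0]
contact_force: [0.6, 0.1, -1.0]
finger_gap: 55.9
grip_force: 3.0
```

```bash
cat >> a.py <<'E'
def tilt(tag):
    # rib-mask and +x hole heights are fiddly: report blue component centroids in the side view
    _,im=snap("side",tag); m=mask(im,(105,150,80),(122,255,255)); k,l,s,ce=cv2.connectedComponentsWithStats(m)
    s_=state(); print(s_['finger_gap'].round(2),np.round(s_['grip_force'],2),s_['tcp_pos'].round(1),s_['contact_force'].round(1),[(s[i,:5].tolist(),ce[i].round(1).tolist()) for i in range(1,k) if s[i,4]>60 and s[i,1]>250])
E
python3 -c "
from a import *
tilt('s6')"
```

```text
Traceback (most recent call last):
  File "a.py", line 23, in tilt
    s_=state(); print(s_['finger_gap'].round(2),np.round(s_['grip_force'],2),s_['tcp_pos'].round(1),s_['contact_force'].round(1),[(s[i,:5].tolist(),ce[i].round(1).tolist()) for i in range(1,k) if s[i,4]>60 and s[i,1]>250])
                      ^^^^^^^^^^^^^^^^^^^^^^
AttributeError: 'float' object has no attribute 'round'
```

Call:
apply_moves([
  {"dp": [0,0,0],"twist": 0,"fingers": 0.606},
  {"dp": [0,0,0],"twist": 0,"fingers": 0.608},
  {"dp": [0,0,0],"twist": 0,"fingers": 0.608},
])

```text
time_s: 9.4
tcp_pos: [534.7, -228.4, 79.7]
eef_rot: [-0.0, 0.868, 0.497, -0.0]
contact_force: [0.5, 0.0, -0.7]
finger_gap: 56.0
grip_force: 3.0
```

Call:
apply_moves([
  {"dp": [0,0,0],"twist": 0,"fingers": 0.61},
  {"dp": [0,0,0],"twist": 0,"fingers": 0.61},
])

```text
time_s: 9.65
tcp_pos: [534.7, -228.4, 79.7]
eef_rot: [0.0, 0.868, 0.497, -0.0]
contact_force: [0.3, -1.5, -1.1]
finger_gap: 56.1
grip_force: 3.0
```

```bash
sed -i "s/s_\['finger_gap'\].round(2)/round(s_['finger_gap'],2)/" a.py; python3 -c "
from a import *
tilt('s6')"
```

```text
56.08 3.0 [ 534.7 -228.4   79.7] [ 0.9 -0.3 -0.1] [([344, 321, 28, 35, 376], [354.2, 335.1]), ([333, 334, 15, 25, 144], [340.2, 345.8])]
```

Call:
apply_moves([
  {"dp": [0,0,0],"twist": 0,"fingers": 0.612},
  {"dp": [0,0,0],"twist": 0,"fingers": 0.612},
])

```text
time_s: 9.95
tcp_pos: [534.7, -228.4, 79.7]
eef_rot: [0.0, 0.868, 0.497, 0.0]
contact_force: [-0.5, -0.4, -1.4]
finger_gap: 56.0
grip_force: 3.0
```

Call:
apply_moves([
  {"dp": [0,0,0],"twist": 0,"fingers": 0.6135},
  {"dp": [0,0,0],"twist": 0,"fingers": 0.6135},
])

```text
time_s: 10.2
tcp_pos: [534.7, -228.4, 79.7]
eef_rot: [-0.0, 0.868, 0.497, -0.0]
contact_force: [0.2, 1.2, -0.8]
finger_gap: 56.0
grip_force: 1.8
```

```bash
python3 -c "
from a import *
tilt('s7')"
```

```text
55.84 1.78 [ 534.7 -228.4   79.7] [-0.4 -0.3 -1.3] [([344, 321, 28, 35, 376], [354.1, 335.2]), ([333, 334, 15, 25, 143], [340.3, 345.6])]
```

Grip force now follows position (1.8 N). Easing in very fine steps.

Call:
apply_moves([
  {"dp": [0,0,0],"twist": 0,"fingers": 0.6138},
  {"dp": [0,0,0],"twist": 0,"fingers": 0.6141},
  {"dp": [0,0,0],"twist": 0,"fingers": 0.6143},
  {"dp": [0,0,0],"twist": 0,"fingers": 0.6145},
  {"dp": [0,0,0],"twist": 0,"fingers": 0.6145},
])

```text
time_s: 10.88
tcp_pos: [534.7, -228.4, 79.7]
eef_rot: [0.0, 0.868, 0.497, 0.0]
contact_force: [-0.1, -0.3, 0.0]
finger_gap: 56.0
grip_force: 0.0
```

```bash
python3 -c "
from a import *
tilt('s8')"
```

```text
55.72 0.0 [ 534.8 -228.4   79.7] [-0.7  0.3 -0.1] [([344, 324, 29, 31, 332], [354.8, 336.7]), ([334, 335, 15, 22, 131], [341.1, 345.6])]
```

Call:
apply_moves([
  {"dp": [0,0,0],"twist": 0,"fingers": 0.65},
  {"dp": [0,0,0],"twist": 0,"fingers": 0.75},
  {"dp": [0,0,0],"twist": 0,"fingers": 0.9},
  {"dp": [0,0,-0.03],"twist": 0,"fingers": 1},
  {"dp": [0,0,-0.08],"twist": 0,"fingers": 1},
  {"dp": [-0.015,0,-0.14],"twist": 0,"fingers": 1},
  {"dp": [-0.031,0,-0.2],"twist": 0,"fingers": 1},
  {"dp": [-0.031,0,-0.2],"twist": 0,"fingers": 1},
  {"dp": [-0.031,0,-0.2],"twist": 0,"fingers": 1},
])

```text
time_s: 12.05
tcp_pos: [518.8, -255.0, 279.4]
eef_rot: [-0.0, 0.868, 0.497, -0.0]
contact_force: [0.3, 0.0, -0.0]
finger_gap: 91.5
grip_force: 0.0
```

```bash
python3 - <<'E'
from a import *
s=state(); print(s['tcp_pos'],s['qpos'])
c,im=snap("wrist","w9"); tilt('s9')
W=mask(im,(0,0,170),(180,60,255)); B=mask(im,(105,150,60),(122,255,255))
for nm,m in(('B',B),('W',W)):
    k,l,st,ce=cv2.connectedComponentsWithStats(m)
    for i in range(1,k):
        if st[i,4]>300: print(nm,st[i].tolist(),ce[i].round(1),onz(c,[ce[i]],36)[0].round(1))
E
```

```text
[ 518.76708925 -254.97975702  279.44076393] [-5.60144127e-01  4.40435174e-01  1.48061193e+00  4.61081568e-05
  1.22084003e+00 -2.98830768e-02]
91.45 0.0 [ 518.6 -254.6  278.4] [0.4 0.6 0.5] [([344, 324, 28, 31, 332], [354.8, 336.7]), ([334, 335, 15, 22, 131], [341.1, 345.6])]
B [290, 166, 70, 30, 1370] [321.3 179.4] [ 530.3 -228.9   36. ]
B [295, 204, 14, 64, 833] [301.7 233.8] [ 494.3 -258.8   36. ]
B [317, 206, 18, 55, 889] [325.3 234.5] [ 510.5 -268.9   36. ]
W [506, 13, 83, 86, 2608] [536.2  62.2] [ 714.3 -233.4   36. ]
W [620, 25, 20, 41, 418] [630.8  51.8] [ 784.5 -262.    36. ]
W [569, 102, 71, 85, 2753] [596.1 140.8] [ 733.4 -310.7   36. ]
W [618, 121, 22, 56, 585] [627.9 150.1] [ 754.5 -330.7   36. ]
W [290, 190, 71, 95, 4328] [329.5 236.7] [ 512.5 -272.3   36. ]
W [522, 196, 118, 98, 4475] [575.  242.4] [ 686.7 -380.    36. ]
W [197, 379, 98, 53, 872] [235.9 402.6] [ 358.3 -365.8   36. ]
```

View pics/w9.png

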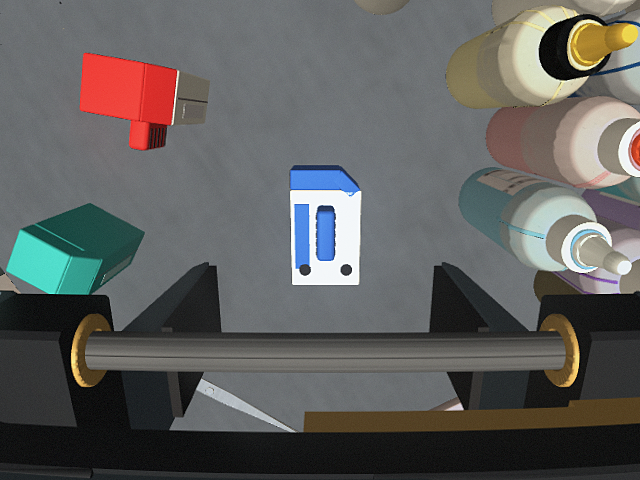

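The cassette lies flat, rib up: outline cols 290–360, rows 166–285, rib (317–335, 206–261), cut corner at top right. Computing its pose.

```bash
python3 - <<'E'
from a import *
im=cv2.imread('pics/w9.png')[:,:,::-1].copy(); c=cal('wrist')
m=mask(im,(0,0,170),(180,60,255))|mask(im,(105,120,50),(122,255,255)); m[:160]=0;m[300:]=0;m[:,:270]=0;m[:,380:]=0
m=cv2.morphologyEx(m,cv2.MORPH_CLOSE,np.ones((9,9)))
p=cv2.findContours(m,0,1)[0]; p=max(p,key=cv2.contourArea)[:,0].astype(float)
P=onz(c,p,36)[:,:2].astype(np.float32); r=cv2.minAreaRect(P); print('rect',r)
yaw=np.radians(-30.3); ty=np.array([np.cos(yaw),np.sin(yaw)]); tx=np.array([-ty[1],ty[0]])
d=np.array(r[0])-state()['tcp_pos'][:2]; print('centre rel tcp: tool x',d@tx,'tool y',d@ty)
# rib top at z=58: top face
rm=mask(im,(105,120,50),(122,255,255)); rm[:,:312]=0; rm[:200]=0; rm[270:]=0; rm[:,340:]=0
q=onz(c,np.argwhere(rm)[:,::-1],58)[:,:2]-state()['tcp_pos'][:2]; print('rib58 tx',np.percentile(q@tx,[1,99]),'ty',np.percentile(q@ty,[1,99]))
print('tool yaw',state()['eef_rot'])
E
```

```text
rect ((512.9970703125, -262.3917541503906), (98.41752624511719, 55.730167388916016), 59.57080078125)
centre rel tcp: tool x -9.55721736355088 tool y -0.9405960351913767
rib58 tx [-30.22996815  11.80979264] ty [-6.89531312  5.98824895]
tool yaw [-1.07620877e-03  8.67568279e-01  4.97316597e-01 -5.69633749e-04]
```

Call:
apply_moves([
  {"dp": [-0.0095,-0.001,0.06],"twist": 0,"fingers": 0.5},
  {"dp": [-0.0095,-0.001,0.11],"twist": 0,"fingers": 0.5},
  {"dp": [-0.0095,-0.001,0.145],"twist": 0,"fingers": 0.5},
  {"dp": [-0.0095,-0.001,0.162],"twist": 0,"fingers": 0.5},
  {"dp": [-0.0095,-0.001,0.162],"twist": 0,"fingers": 0.5},
  {"dp": [-0.0095,-0.001,0.162],"twist": 0,"fingers": 0},
  {"dp": [-0.0095,-0.001,0.162],"twist": 0,"fingers": 0},
  {"dp": [-0.0095,-0.001,0.162],"twist": 0,"fingers": 0},
  {"dp": [-0.0095,-0.001,0.162],"twist": 0,"fingers": 0},
  {"dp": [-0.0095,-0.001,0.162],"twist": 0,"fingers": 0},
], squeeze=20)

```text
time_s: 13.4
tcp_pos: [513.5, -262.9, 118.0]
eef_rot: [0.0, 0.868, 0.497, 0.0]
contact_force: [-0.8, 2.2, 5.6]
finger_gap: 14.1
grip_force: 20.0
```

```bash
python3 - <<'E'
from a import *
# printer from scene/side start pictures: white deck mask contour at z=62
for n in("scene","side"):
    im=cv2.imread(f'pics/{n}0.png')[:,:,::-1].copy(); c=cal(n)
    m=mask(im,(0,0,205),(180,50,255)); k,l,s,ce=cv2.connectedComponentsWithStats(m)
    x,y=(215,212) if n=="scene" else (268,205)
    i=l[y,x]; print(n,i,s[i].tolist()); p=max(cv2.findContours((l==i).astype(np.uint8),0,1)[0],key=cv2.contourArea)
    h=cv2.approxPolyDP(cv2.convexHull(p),3,True)[:,0]; print(h.tolist(),onz(c,h,62)[:,:2].round().tolist())
im=cv2.imread('pics/w0.png')[:,:,::-1]; 
m=mask(im,(0,0,225),(180,40,255)); k,l,s,ce=cv2.connectedComponentsWithStats(m); i=l[100,100]; print('w0',s[i].tolist())
# wrist cal at start, from first print
K=np.array([[431.917,0,324.789],[0,431.917,237.502],[0,0,1]]);R=np.array([[9.99997579e-01,1.87380873e-04,-2.19227783e-03],[7.67641898e-04,-9.63472739e-01,2.67805325e-01],[-2.06201833e-03,-2.67806359e-01,-9.63470551e-01]]);t=np.array([-623.60348899,-31.15426776,392.35007807])
c=(K,np.array([-.07615554,0,0,0,0]),R,t)
mm=(l==i).astype(np.uint8)
cols=range(20,190,10); low=[np.where(mm[:,x])[0].max() for x in cols]; E=onz(c,[(x,v) for x,v in zip(cols,low)],62); f=np.polyfit(E[:,0],E[:,1],1); print('front(-y) edge slope deg',np.degrees(np.arctan(f[0])),'y at x=480',np.polyval(f,480)); print(list(zip(cols,low)))
E
```

```text
scene 0 [0, 0, 640, 480, 289457]
[[639, 0], [639, 479], [75, 479], [2, 428], [0, 0]] [[1944.0, 28.0], [559.0, -712.0], [-60.0, -150.0], [-105.0, -1.0], [484.0, 1312.0]]
side 83 [257, 177, 98, 48, 2488]
[[354, 212], [262, 224], [257, 184], [332, 177]] [[584.0, 85.0], [383.0, 72.0], [383.0, 223.0], [560.0, 226.0]]
w0 [0, 0, 272, 125, 18189]
front(-y) edge slope deg 0.6390171952961279 y at x=480 75.73445566037365
[(20, np.int64(124)), (30, np.int64(123)), (40, np.int64(123)), (50, np.int64(122)), (60, np.int64(122)), (70, np.int64(121)), (80, np.int64(121)), (90, np.int64(121)), (100, np.int64(120)), (110, np.int64(120)), (120, np.int64(120)), (130, np.int64(119)), (140, np.int64(119)), (150, np.int64(119)), (160, np.int64(118)), (170, np.int64(118)), (180, np.int64(118))]
```

Gripped the rib (gap 14.1 mm, 20 N). Lifting gently, then carrying it above the printer for a close look.

Call:
apply_moves([
  {"dp": [0,0,-0.01],"twist": 0,"fingers": 0},
  {"dp": [0,0,-0.04],"twist": 0,"fingers": 0},
  {"dp": [0,0,-0.1],"twist": 0,"fingers": 0},
  {"dp": [0,0,-0.15],"twist": 0,"fingers": 0},
  {"dp": [0.04,-0.03,-0.172],"twist": 0,"fingers": 0},
  {"dp": [0.08,-0.06,-0.172],"twist": -0.15,"fingers": 0},
  {"dp": [0.12,-0.09,-0.172],"twist": -0.3,"fingers": 0},
  {"dp": [0.16,-0.12,-0.172],"twist": -0.45,"fingers": 0},
  {"dp": [0.2,-0.15,-0.172],"twist": -0.53,"fingers": 0},
  {"dp": [0.24,-0.18,-0.172],"twist": -0.53,"fingers": 0},
], squeeze=20)

```text
time_s: 14.65
tcp_pos: [478.9, 36.8, 290.3]
eef_rot: [0.0, 0.707, 0.708, 0.0]
contact_force: [0.6, -0.1, -1.2]
finger_gap: 14.1
grip_force: 20.0
```

```bash
python3 - <<'E'
from a import *
s=state(); print(s['tcp_pos'],s['eef_rot'],s['qpos'],s['finger_gap'],s['contact_force'])
E
```

```text
[478.88416792  36.76281185 290.29148869] [1.76908327e-04 7.06678742e-01 7.07534522e-01 1.60192247e-04] [-4.77938752e-02  2.93304336e-01  1.69374511e+00 -5.99361788e-07
  1.15406588e+00 -4.90038885e-02] 14.08839428265101 [ 0.56500483 -0.10378282 -1.24478435]
```

Call:
apply_moves([
  {"dp": [0.038,-0.004,0],"twist": 0,"fingers": 0},
  {"dp": [0.038,-0.004,0],"twist": 0,"fingers": 0},
  {"dp": [0.038,-0.004,0],"twist": 0,"fingers": 0},
])

```text
time_s: 15.02
tcp_pos: [475.4, 73.0, 290.0]
eef_rot: [0.0, 0.707, 0.707, 0.0]
contact_force: [-0.4, -0.7, -1.2]
finger_gap: 14.0
grip_force: 20.0
```

```bash
python3 - <<'E'
from a import *
s=state(); print(s['tcp_pos'])
c,im=snap("wrist","w10"); np.save('w10.npy',np.array([*c],dtype=object),allow_pickle=True)
hsv=cv2.cvtColor(im,cv2.COLOR_RGB2HSV)
# coarse text view of the deck region
for r in range(0,260,15): print(r,' '.join(f"{hsv[r,x,0]//10:2d}/{hsv[r,x,1]//26}{hsv[r,x,2]//26}" for x in range(150,530,20)))
d=im.astype(int).min(2); W=((d>190)*255).astype(np.uint8)
k,l,st,ce=cv2.connectedComponentsWithStats(W)
for i in range(1,k):
    if st[i,4]>1000: print(st[i].tolist(),ce[i].round())
E
```

```text
[475.42213138  72.99530932 290.03366527]
0 10/04 11/04  8/04  9/04  9/04 11/04  9/04 11/04 10/04 10/04 10/04 10/04  9/04 11/04 10/04 11/04 10/04  9/03  1/11
15  8/03 10/04 10/04  6/67 10/09 10/09 10/09 10/09 10/09 10/09 10/09 10/09 10/09 10/09 10/09  9/09  1/12  1/11  1/01
30  9/04  9/04 10/04  6/54 10/09 10/09 10/09 10/09 10/09 10/09 10/09 10/09 10/09 10/09 10/09  0/06  1/06  1/04  1/02
45 10/04 10/04  9/04  1/06 10/09 10/09 10/09  9/09 10/09 10/09 10/09 10/09 10/09 10/09 10/09  0/05  1/06  0/06  0/02
60 10/04 10/04 11/04 10/09 10/09 10/09 10/09 10/09 10/09 10/09 10/09 10/09 10/09 10/09 10/09  0/05  1/06  0/06 17/02
75 10/04 10/04 11/04  0/06 10/09  2/09 10/68  3/03  3/03  2/13  3/04  2/03  1/04 10/09 10/09  0/06  1/06  1/06  1/02
90 10/04  9/04 10/04 10/09 10/09  9/09 10/02  9/02 16/02 12/02  8/02 13/02  2/05 10/09 10/09  0/06  0/06  0/05  0/02
105 10/04  9/04 11/04 10/09 10/09 10/09 12/02 12/02 13/02 15/02  3/02 11/02  2/15 10/09 10/09  0/06  0/06  1/02  0/02
120 10/03 11/04 10/04 10/09 10/09 10/09 14/02 15/02 10/02 13/02 10/09 14/02  2/04  9/09 10/09  0/06  0/06  0/02  0/02
135  
[... 469 characters left out ...]
5 10/04 10/04 10/04 10/09 10/09 10/09 10/68 10/68 10/68 10/68 10/68 10/09 10/09 10/09  9/09  0/03 15/02  0/02  0/02
210 10/04  8/04 11/04 10/09 10/09 10/09 10/68 10/68 10/68 10/68 10/68 11/67 10/09  9/09 10/09 10/09  0/03 16/02  0/01
225 11/04 11/04 10/04 11/04 10/04 10/04 10/68 10/68 11/68 10/68 10/68 10/68  9/04 11/04 10/04 10/04 10/04 10/04  1/01
240  9/04 10/04  9/04  9/04 11/04 11/04 10/09 10/09 10/09  9/09  9/09 11/68  2/19 10/04 10/04 10/04 10/04 10/04 11/04
255 10/04  9/04 10/04 10/04 11/04 10/04 10/37 10/27 10/09 10/09  9/09  9/09  3/04 10/04 10/04 11/04 11/04  9/04 10/04
[193, 3, 290, 216, 36807] [326.  97.]
[259, 230, 132, 66, 4566] [329. 251.]
[597, 266, 43, 46, 1393] [618. 288.]
```

```bash
python3 - <<'E'
from a import *
im=cv2.imread('pics/w10.png'); g=im.astype(int).min(2); c=tuple(np.load('w10.npy',allow_pickle=True))
c=(np.array(c[0],float),np.array(c[1],float),np.array(c[2],float),np.array(c[3],float))
print('g row115 250-275',g[115,245:275].tolist()); print('g row115 380-410',g[115,378:412].tolist())
print('col330 60-85',g[60:85,330].tolist()); print('col330 150-180',g[148:182,330].tolist())
def edge(line,th): # first index crossing from either side
    return np.where(np.diff((line>th).astype(int)))[0]
L=[(edge(g[r,150:260],200)[0]+150.5,r) for r in range(70,165,5)]
T=[(x,edge(g[0:40,x],150)[0]+.5) for x in range(230,420,10)]
B=[(x,150+edge(g[150:230,x],200)[-1]+.5) for x in list(range(210,250,5))+list(range(395,430,5))]
Lb=[(230+edge(g[r,230:300],150)[0]+.5,r) for r in range(95,155,5)]
Rb=[(340+edge(g[r,340:425],200)[-1]+.5,r) for r in range(85,155,5)]
Tb=[(x,40+edge(g[40:110,x],150)[0]+.5) for x in range(295,390,5)]
Bb=[(x,120+edge(g[120:172,x],150)[-1]+.5) for x in range(270,385,5)]
for n,p,ax in(('L',L,1),('T',T,0),('B',B,0),('Lb',Lb,1),('Rb',Rb,1),('Tb',Tb,0),('Bb',Bb,0)):
    for z in (62,) if n in'LTB' else (62,59):
        X=onz(c,p,z)[:,:2]; a,b=X[:,ax],X[:,1-ax]; f=np.polyfit(a,b,1); res=b-np.polyval(f,a); k=abs(res)<2; f=np.polyfit(a[k],b[k],1)
        at=149 if ax==1 else 475; print(n,z,'slope deg',round(np.degrees(np.arctan(f[0])),2),'pos at centre',round(np.polyval(f,at),1),'res',round(np.std((b-np.polyval(f,a))[k]),2),k.sum(),len(k))
E
```

```text
g row115 250-275 [239, 241, 240, 240, 239, 240, 239, 212, 223, 227, 226, 183, 83, 97, 98, 98, 95, 89, 65, 70, 70, 67, 76, 72, 75, 65, 70, 65, 67, 70]
g row115 380-410 [62, 66, 66, 62, 64, 67, 68, 61, 73, 110, 123, 123, 116, 110, 144, 230, 239, 235, 232, 236, 239, 239, 240, 239, 239, 239, 240, 238, 240, 239, 240, 239, 239, 239]
col330 60-85 [240, 240, 240, 239, 240, 239, 240, 241, 217, 212, 206, 227, 240, 69, 91, 88, 109, 148, 55, 60, 67, 65, 64, 67, 61]
col330 150-180 [63, 59, 59, 56, 103, 106, 101, 87, 187, 226, 226, 223, 232, 239, 239, 239, 237, 238, 238, 238, 238, 237, 238, 240, 239, 240, 237, 239, 238, 239, 241, 255, 145, 35]
L 62 slope deg -0.73 pos at centre 384.1 res 0.21 19 19
T 62 slope deg 0.62 pos at centre 225.6 res 0.14 19 19
B 62 slope deg 0.51 pos at centre 75.2 res 0.24 15 15
Lb 62 slope deg -0.41 pos at centre 425.3 res 0.19 12 12
Lb 59 slope deg -0.41 pos at centre 424.8 res 0.19 12 12
Rb 62 slope deg -0.41 pos at centre 523.7 res 0.21 14 14
Rb 59 slope deg -0.41 pos at centre 524.1 res 0.22 14 14
Tb 62 slope deg 0.48 pos at centre 179.4 res 0.16 19 19
Tb 59 slope deg 0.48 pos at centre 179.7 res 0.16 19 19
Bb 62 slope deg 0.74 pos at centre 121.1 res 0.2 23 23
Bb 59 slope deg 0.74 pos at centre 120.8 res 0.21 23 23
```

Bay found at x 424.8–524.1, y 120.8–179.7 (99.3 × 58.9 mm, as specified): centre (474.4, 150.3), yaw about 0.6°. Now a quick check of the held cassette's place in the tool frame.

```bash
python3 - <<'E'
from a import *
im=cv2.imread('pics/w10.png'); rgb=im[:,:,::-1].copy(); c=tuple(np.array(v,float) for v in np.load('w10.npy',allow_pickle=True))
B=mask(rgb,(105,120,50),(122,255,255)); B[:172]=0; B[300:]=0; B[:,:240]=0;B[:,420:]=0
h=rgb[:,:,2].astype(int)-rgb[:,:,0]
for col in (275,290,310): print(col,[(r,rgb[r,col].tolist()) for r in range(172,246,3)])
r=240; print('row',r,[np.where(B[r])[0].min() if B[r].any() else None]);
for r in (262,266,270): w=np.where(im[r,230:420].min(1)>150)[0]+230; print(r,w.min(),w.max(), onz(c,[(w.min(),r),(w.max(),r)],208).round(1).tolist())
tc=np.array([475.42,73.0]); f=lambda x,y,z: proj(c,[[tc[0]+y,tc[1]+x,z]])[0].round(1)
print('pred -x end top edge',f(48,-28,208),f(48,12,208),'bottom',f(48,-28,172),f(48,12,172),'x+cut',f(32,28,208))
E
```

```text
275 [(172, [239, 244, 247]), (175, [239, 242, 246]), (178, [242, 246, 249]), (181, [51, 62, 92]), (184, [52, 61, 92]), (187, [50, 61, 89]), (190, [46, 61, 88]), (193, [65, 104, 188]), (196, [84, 139, 229]), (199, [87, 142, 229]), (202, [84, 138, 229]), (205, [79, 135, 225]), (208, [76, 130, 224]), (211, [79, 134, 226]), (214, [77, 132, 224]), (217, [72, 127, 221]), (220, [75, 127, 223]), (223, [72, 125, 220]), (226, [74, 129, 227]), (229, [54, 65, 83]), (232, [239, 240, 239]), (235, [240, 243, 247]), (238, [239, 242, 246]), (241, [238, 243, 246]), (244, [238, 242, 246])]
290 [(172, [240, 244, 247]), (175, [240, 244, 247]), (178, [242, 245, 249]), (181, [46, 60, 89]), (184, [43, 58, 85]), (187, [48, 60, 92]), (190, [49, 61, 90]), (193, [62, 103, 190]), (196, [81, 137, 228]), (199, [82, 138, 228]), (202, [82, 135, 227]), (205, [80, 133, 227]), (208, [75, 129, 223]), (211, [72, 128, 223]), (214, [77, 132, 225]), (217, [76, 131, 224]), (220, [71, 124, 220]), (223, [74, 126, 222]), (226, [73, 127, 224]), (229, [53, 64, 82]), (232, [240, 241, 240]), (235, [238, 243, 246]), (238, [237, 242,
[... 232 characters left out ...]
 187]), (196, [76, 132, 228]), (199, [74, 130, 223]), (202, [74, 127, 222]), (205, [74, 129, 223]), (208, [75, 129, 224]), (211, [76, 129, 223]), (214, [78, 129, 225]), (217, [75, 127, 222]), (220, [72, 127, 221]), (223, [73, 127, 220]), (226, [73, 130, 226]), (229, [52, 65, 83]), (232, [240, 242, 240]), (235, [238, 242, 246]), (238, [238, 242, 246]), (241, [239, 244, 247]), (244, [238, 243, 246])]
row 240 [np.int64(368)]
262 260 389 [[447.0, 88.5, 208.0], [502.4, 88.5, 208.0]]
266 260 389 [[447.0, 86.6, 208.0], [502.4, 86.7, 208.0]]
270 260 389 [[446.9, 84.8, 208.0], [502.5, 84.9, 208.0]]
pred -x end top edge [257.8 186.6] [355.7 186.6] bottom [268.9 175.2] [350.6 175.2] x+cut [393.1 224.7]
```

The held cassette sits about 2.2 mm toward tool −x. Turning to the bay orientation above it.

Call:
apply_moves([
  {"dp": [0.02,0,0],"twist": -0.17,"fingers": 0},
  {"dp": [0.04,0,0],"twist": -0.34,"fingers": 0},
  {"dp": [0.06,0,0],"twist": -0.51,"fingers": 0},
  {"dp": [0.077,-0.0025,0],"twist": -0.68,"fingers": 0},
  {"dp": [0.077,-0.0025,0],"twist": -0.85,"fingers": 0},
  {"dp": [0.077,-0.0025,0],"twist": -1.02,"fingers": 0},
  {"dp": [0.077,-0.0025,0],"twist": -1.19,"fingers": 0},
  {"dp": [0.077,-0.0025,0],"twist": -1.36,"fingers": 0},
  {"dp": [0.077,-0.0025,0],"twist": -1.5,"fingers": 0},
  {"dp": [0.077,-0.0025,0],"twist": -1.581,"fingers": 0},
])

```text
time_s: 16.32
tcp_pos: [473.3, 149.1, 289.8]
eef_rot: [-0.0, -0.006, 1.0, -0.0]
contact_force: [0.0, -0.1, -1.1]
finger_gap: 13.9
grip_force: 20.0
```

Call:
apply_moves([
  {"dp": [0,0,0],"twist": 0,"fingers": 0},
  {"dp": [0,0,0],"twist": 0,"fingers": 0},
])

```text
time_s: 16.58
tcp_pos: [473.1, 149.7, 289.7]
eef_rot: [-0.0, -0.004, 1.0, -0.0]
contact_force: [-0.2, -0.5, -1.2]
finger_gap: 13.9
grip_force: 20.0
```

```bash
python3 - <<'E'
from a import *
s=state(); q=s['eef_rot']; tc=s['tcp_pos']; print(tc,q,'tool x yaw',np.degrees(2*np.arctan2(q[2],q[1])),s['qpos'][5],s['finger_gap'])
c,im=snap("wrist","w11"); g=im.astype(int).min(2)
for r in range(0,250,12): print(r,' '.join(f"{g[r,x]:3d}" for x in range(170,480,12)))
hsv=cv2.cvtColor(im,cv2.COLOR_RGB2HSV); B=(hsv[:,:,1]>140)&(hsv[:,:,2]>150)&(hsv[:,:,0]>100)&(hsv[:,:,0]<125)
for x in range(265,370,15): r=np.where(B[:,x])[0]; print(x, r[:1], [i for i in r if i>0 and not B[i-1,x]])
E
```

```text
[473.08317454 149.73072275 289.73263736] [-1.90759379e-05 -3.68782383e-03  9.99993200e-01 -1.51917844e-05] tool x yaw 180.4225944398709 -1.3920252185929234 13.905597822870417
0  96  97  99 100  97  97 100 102  99  96  99  97  97  96 101  98  94  97  94  94  92  94  92  94  95  99
12  96  96  98  99  99  96  98  95  95  96  96  99  99 103  97  97  98  97  98  96  99  97 100 100  96  96
24  95  98  93  96  96  95 100 101  98  96  97  99  98  94  97  95 100  96  97  95  95 101  95  92  93 155
36  99  93 100 101 101  98  98 100  96  99  98  99 100 102  97 100 102 100  98  95  95  98  95  95  98  94
48 100  98  94 100  99 100 100 100 102 101 103  99 101 101  97  98  98  99 100  96  97  97  95  96  95  99
60  92  92  99  97  97 100 100  99 102  98  97  98 101 101 100 100 104 102 103  97 100  97 101 100  95  94
72  93  95  99  99 101  96  96  96  99  97  96 102 100 101  99  99 103 103 103 105 103  99  98  92  99  99
84  94 100  97  97  98  95 103 101 104 100 104 101 100  99 104 103 105 102 101 101 102 100 103  97  97  99
96  94  97  95 100  95 102  99  98  91  97  96  94  88 102 108 106 106
[... 889 characters left out ...]
100 101  96
204 100  96 101 101  97 234 234 235  76  75  74  73  71  67  70  71  74 252 234 234 235 235 105  99  99  99
216  82  24  97  98 104 234 234 234  68  71  71  70  67  64  69  70  72  73 234 233 235 235 107 106  98  98
228  34  34  35 101  99 238 233 234  42  45  50  45  45  45  40  44  75  75  72 235 234 238 103 100 101  92
240  34  36 102  99 101 248 235 235 235 234 234 233 233 233 232 234 235  48 234 235 234 243 100 101  97  99
265 [193] [np.int64(193)]
280 [193] [np.int64(193), np.int64(256)]
295 [193] [np.int64(193)]
310 [193] [np.int64(193), np.int64(277)]
325 [193] [np.int64(193), np.int64(276)]
340 [193] [np.int64(193), np.int64(278)]
355 [158] [np.int64(158), np.int64(195)]
```

```bash
python3 - <<'E'
from a import *
im=cv2.imread('pics/w11.png'); g=im.astype(int).min(2); c=cal('wrist')
ed=lambda a,th:np.where(np.diff((a>th).astype(int)))[0]
F=[(x,90+ed(g[90:125,x],160)[0]+.5) for x in range(250,345,5)]
Wl=[(x,145+ed(g[145:178,x],150)[0]+.5) for x in range(300,345,5)]
Yl=[(260+ed(g[r,260:310],150)[0]+.5,r) for r in (164,166,168,170,172,174)]
Yr=[(340+ed(g[r,340:390],170)[-1]+.5,r) for r in (164,168,172,176,180,184,188)]
Dl=[(215+ed(g[r,215:245],170)[0]+.5,r) for r in range(115,200,8)]
Dr=[(420+ed(g[r,420:445],170)[-1]+.5,r) for r in range(130,200,8)]
P=lambda p,z:onz(c,p,z)
for n,p,z,ax in(('front deck',F,62,0),('bay -x wall',Wl,60,0),('bay -y',Yl,60,1),('bay +y',Yr,60,1),('deck -y',Dl,62,1),('deck +y',Dr,62,1)):
    X=P(p,z); print(n,np.median(X[:,ax]).round(1),X[:,ax].std().round(2))
zt=state()['tcp_pos'][2]-82
X=P([(x,192.7) for x in range(265,350,15)],zt); print('cass -x end',X[:,0].round(1))
for r in (245,250,262): w=np.where(g[r,230:420]>150)[0]+230; print('cass y',r,w.min(),w.max(),P([(w.min(),r),(w.max(),r)],zt)[:,1].round(1))
print(state()['tcp_pos'])
E
```

```text
front deck 382.5 0.69
bay -x wall 425.1 0.35
bay -y 120.6 0.03
bay +y 179.5 0.21
deck -y 74.6 0.34
deck +y 225.1 0.25
cass -x end [426.6 426.6 426.6 426.5 426.5 426.4]
cass y 245 230 419 [108.9 189.2]
cass y 250 230 419 [108.8 189.3]
cass y 262 231 419 [109.  189.7]
[473.05417139 149.83823042 289.73929941]
```

Cassette centre x 474.5 vs bay 474.6; y within 0.3 mm. Lowering to just above the mouth and then slowly in.

Call:
apply_moves([
  {"dp": [0,0,0.04],"twist": 0,"fingers": 0},
  {"dp": [0,0,0.075],"twist": 0,"fingers": 0},
  {"dp": [0,0,0.095],"twist": 0,"fingers": 0},
  {"dp": [0,0,0.103],"twist": 0,"fingers": 0},
  {"dp": [0,0,0.107],"twist": 0,"fingers": 0},
  {"dp": [0,0,0.111],"twist": 0,"fingers": 0},
  {"dp": [0,0,0.114],"twist": 0,"fingers": 0},
  {"dp": [0,0,0.114],"twist": 0,"fingers": 0},
])

```text
time_s: 17.62
tcp_pos: [473.0, 150.3, 175.8]
eef_rot: [0.0, -0.005, 1.0, 0.0]
contact_force: [0.9, -0.1, -1.6]
finger_gap: 13.8
grip_force: 20.0
```

Call:
apply_moves([
  {"dp": [0,0,0.003],"twist": 0,"fingers": 0},
  {"dp": [0,0,0.006],"twist": 0,"fingers": 0},
  {"dp": [0,0,0.009],"twist": 0,"fingers": 0},
  {"dp": [0,0,0.012],"twist": 0,"fingers": 0},
  {"dp": [0,0,0.012],"twist": 0,"fingers": 0},
])

```text
time_s: 18.25
tcp_pos: [472.8, 150.2, 163.5]
eef_rot: [-0.0, -0.005, 1.0, -0.0]
contact_force: [-0.3, 0.3, -1.5]
finger_gap: 13.7
grip_force: 20.0
```

Call:
apply_moves([
  {"dp": [0,0,0.003],"twist": 0,"fingers": 0},
  {"dp": [0,0,0.006],"twist": 0,"fingers": 0},
  {"dp": [0,0,0.009],"twist": 0,"fingers": 0},
  {"dp": [0,0,0.012],"twist": 0,"fingers": 0},
  {"dp": [0,0,0.0135],"twist": 0,"fingers": 0},
  {"dp": [0,0,0.0135],"twist": 0,"fingers": 0},
])

```text
time_s: 19.0
tcp_pos: [472.9, 150.3, 150.2]
eef_rot: [-0.0, -0.005, 1.0, -0.0]
contact_force: [0.2, -1.0, -1.1]
finger_gap: 13.9
grip_force: 20.0
```

Call:
apply_moves([
  {"dp": [0,0,0.0005],"twist": 0,"fingers": 0},
  {"dp": [0,0,0.001],"twist": 0,"fingers": 0},
  {"dp": [0,0,0.001],"twist": 0,"fingers": 0},
])

```text
time_s: 19.38
tcp_pos: [473.0, 150.3, 149.9]
eef_rot: [0.0, -0.005, 1.0, 0.0]
contact_force: [-4.5, -1.0, 17.9]
finger_gap: 14.0
grip_force: 20.0
```

Call:
apply_moves([
  {"dp": [0,0,0.0005],"twist": 0,"fingers": 0},
  {"dp": [0,0,0.001],"twist": 0,"fingers": 0},
  {"dp": [0,0,0.001],"twist": 0,"fingers": 0},
])

```text
time_s: 19.75
tcp_pos: [473.2, 150.3, 149.3]
eef_rot: [0.001, -0.005, 1.0, 0.0]
contact_force: [-4.9, -1.9, 25.7]
finger_gap: 14.0
grip_force: 20.0
```

Seated: TCP stopped at about 150, as predicted, with the contact force rising. Releasing and rising.

Call:
apply_moves([
  {"dp": [0,0,-0.0015],"twist": 0,"fingers": 0},
  {"dp": [0,0,-0.0015],"twist": 0,"fingers": 0.2},
  {"dp": [0,0,-0.0015],"twist": 0,"fingers": 0.4},
  {"dp": [0,0,-0.0015],"twist": 0,"fingers": 0.5},
  {"dp": [0,0,-0.03],"twist": 0,"fingers": 0.5},
  {"dp": [0,0,-0.08],"twist": 0,"fingers": 0.5},
  {"dp": [0,0,-0.14],"twist": 0,"fingers": 0.5},
  {"dp": [0,0,-0.18],"twist": 0,"fingers": 0.5},
  {"dp": [0.0,0,-0.19],"twist": 0,"fingers": 0.3},
  {"dp": [0.0,0,-0.19],"twist": 0,"fingers": 0.1},
])

```text
time_s: 21.0
tcp_pos: [472.9, 150.2, 338.1]
eef_rot: [0.0, -0.005, 1.0, 0.0]
contact_force: [1.0, -0.1, -1.0]
finger_gap: 28.5
grip_force: 0.0
```

```bash
python3 - <<'E'
from a import *
c,im=snap("wrist","w12"); print(state()['tcp_pos'])
# held edges: project expected seated top corners (z=68) & rib top (z=90), compare colour along -x end
w,h=474.6,150.1
B=mask(im,(105,120,50),(122,255,255)); k,l,s,ce=cv2.connectedComponentsWithStats(B)
for i in range(1,k):
    if s[i,4]>200: print(s[i].tolist(),ce[i].round(1))
e=lambda x,y,z:proj(c,[[w+x,h+y,z]])[0].round(1)
print('pred -x end',e(-48,-28,68),e(-48,12,68),'cut',e(-32,28,68),'+x',e(48,-28,68),e(48,28,68),'rib',e(-20,-7,90),e(-20,7,90),e(20,-7,90),e(20,7,90))
_,a=snap("scene","c12");_,b=snap("side","s12")
m=[mask(i,(105,120,60),(122,255,255)) for i in(a,b)]
cs,cd=cal('scene'),cal('side')
for n,cc,mm in(('scene',cs,m[0]),('side',cd,m[1])):
    k,l,s,ce=cv2.connectedComponentsWithStats(mm)
    u=proj(cc,[[w,h,90],[w-40,h,68]]).round(1); print(n,'pred rib top,end',u.tolist(),[(s[i].tolist(),ce[i].round(1).tolist()) for i in range(1,k) if s[i,4]>25 and abs(ce[i]-u[0]).max()<40])
    H=proj(cc,[[559.4-150*np.cos(f)+37*np.sin(f),150,63+150*np.sin(f)+37*np.cos(f)] for f in(1.57,1.7,1.85)]); print('cover free outer edge pred',H.round().tolist())
print('tray',onz(cd,[(310,130),(360,130),(330,85)],40).round().tolist())
for n,i in(('scene',a),('side',b)):
    x0,y0=(245,95) if n=='scene' else (330,110)
    g=i.astype(int).mean(2); print(n); [print(y,' '.join(f"{int(g[y,x]):3d}" for x in range(x0,x0+80,5))) for y in range(y0,y0+90,6)]
E
```

```text
[472.5912724  150.18355028 337.24048263]
[553, 46, 57, 250, 2051] [568.8 162.3]
[292, 154, 65, 26, 1135] [321.6 164.1]
[296, 187, 14, 61, 777] [302.8 215.5]
[317, 189, 17, 51, 816] [324.9 214.2]
pred -x end [292.  154.9] [340.1 155.4] cut [358.8 174.8] +x [293.  264.3] [356.  264.9] rib [316.6 192.9] [334.1 193.1] [316.3 241.1] [333.4 241.2]
scene pred rib top,end [[235.1, 193.3], [220.6, 210.0]] [([228, 190, 16, 16, 156], [235.6, 197.5]), ([234, 199, 21, 13, 68], [244.2, 204.7]), ([212, 203, 20, 19, 152], [221.6, 212.6])]
cover free outer edge pred [[278.0, 121.0], [286.0, 119.0], [293.0, 119.0]]
side pred rib top,end [[300.1, 188.6], [282.4, 198.3]] [([229, 152, 97, 16, 272], [277.8, 160.5]), ([291, 187, 18, 12, 158], [299.7, 192.6]), ([277, 192, 10, 17, 109], [282.1, 200.8]), ([292, 199, 24, 5, 70], [303.3, 201.4])]
cover free outer edge pred [[357.0, 136.0], [365.0, 138.0], [375.0, 141.0]]
tray [[545.0, 490.0, 40.0], [679.0, 471.0, 40.0], [644.0, 753.0, 40.0]]
scene
95  51  51  29  26  43  84  99  99 122 143 124 154 148 190 190 190
101  27  36  45  47  48  93  97  98  98  97 141 
[... 1228 characters left out ...]
 117 118 117 123 111
140 119 115  69  63 155  70 155 103 121 120 117 113 122 118 121 118
146 116 113  65  68  48 153 152 153 119 114 121 124 120 115 118 117
152 117 117  66  66  62  89  97 103 100 120 115 115 116 122 123 114
158 106 115  67  65  65  63  68  64 117 118 118 121 121 116 118 115
164 119 108  66  71  74  68  65  68 117 116 120 119 119 117 118 118
170 121  72  67  70  75  66  68  65 124 124 117 117 120 121 120 121
176 121  68  66  66  68  67  65  77 122 124 115 116 114 117 118 120
182 249 151 150 156  66  65  66 116 120 119 117 122 122 116 115 121
188 248 184 155 156  67  68  67 119 120 118 118 118 116 121 118 117
194 249 249 154 139  67  66  66 118 121 121 117 119 119 118 120 120
```

The seated cassette matches the predicted flat, fully home pose within about 1 px. Going over and behind the cover with the fingers closed.

Call:
apply_moves([
  {"dp": [-0.06,0,0],"twist": 0,"fingers": 0},
  {"dp": [-0.12,0,0],"twist": 0,"fingers": 0},
  {"dp": [-0.18,0,0],"twist": 0,"fingers": 0},
  {"dp": [-0.227,0,0],"twist": 0,"fingers": 0},
  {"dp": [-0.227,0,0],"twist": 0,"fingers": 0},
  {"dp": [-0.227,0,0.04],"twist": 0,"fingers": 0},
  {"dp": [-0.227,0,0.076],"twist": 0,"fingers": 0},
  {"dp": [-0.227,0,0.076],"twist": 0,"fingers": 0},
  {"dp": [-0.227,0,0.076],"twist": 0,"fingers": 0},
], squeeze=20)

```text
time_s: 22.28
tcp_pos: [700.0, 152.7, 263.4]
eef_rot: [0.0, -0.005, 1.0, 0.0]
contact_force: [0.4, 0.7, -0.2]
finger_gap: 0.5
grip_force: 0.0
```

Call:
apply_moves([
  {"dp": [0.02,0,0],"twist": 0,"fingers": 0},
  {"dp": [0.035,0,0],"twist": 0,"fingers": 0},
  {"dp": [0.045,0,0],"twist": 0,"fingers": 0},
  {"dp": [0.055,0,0],"twist": 0,"fingers": 0},
  {"dp": [0.063,0,0],"twist": 0,"fingers": 0},
  {"dp": [0.071,0,0],"twist": 0,"fingers": 0},
  {"dp": [0.079,0,0],"twist": 0,"fingers": 0},
  {"dp": [0.086,0,0],"twist": 0,"fingers": 0},
])

```text
time_s: 23.28
tcp_pos: [613.6, 151.7, 262.3]
eef_rot: [0.0, -0.005, 1.0, 0.0]
contact_force: [1.3, 0.4, 1.7]
finger_gap: 0.3
grip_force: 0.9
```

Call:
apply_moves([
  {"dp": [0.012,0,-0.003],"twist": 0,"fingers": 0},
  {"dp": [0.024,0,-0.006],"twist": 0,"fingers": 0},
  {"dp": [0.036,0,-0.008],"twist": 0,"fingers": 0},
  {"dp": [0.048,0,-0.01],"twist": 0,"fingers": 0},
  {"dp": [0.06,0,-0.01],"twist": 0,"fingers": 0},
  {"dp": [0.072,0,-0.009],"twist": 0,"fingers": 0},
  {"dp": [0.083,0,-0.006],"twist": 0,"fingers": 0},
  {"dp": [0.094,0,-0.002],"twist": 0,"fingers": 0},
  {"dp": [0.094,0,-0.002],"twist": 0,"fingers": 0},
])

```text
time_s: 24.4
tcp_pos: [518.9, 150.7, 263.8]
eef_rot: [-0.001, -0.005, 1.0, -0.0]
contact_force: [-0.9, 0.2, 0.7]
finger_gap: 0.3
grip_force: 0.0
```

```bash
python3 - <<'E'
from a import *
a=camera("scene"); b=camera("side"); cv2.imwrite("pics/c13.png",a[:,:,::-1]); cv2.imwrite("pics/s13.png",b[:,:,::-1])
for n,i,p in(('scene',a,'c12'),('side',b,'s12')):
    o=cv2.imread(f'pics/{p}.png')[:,:,::-1]; cc=cal(n)
    x0,y0=(195,95) if n=='scene' else (255,100)
    g=i.astype(int).mean(2); print(n); [print(y,' '.join(f"{int(g[y,x]):3d}" for x in range(x0,x0+130,6))) for y in range(y0,y0+115,6)]
    for f in (90,70,50,30):
        f=np.radians(f); print(round(np.degrees(f)),proj(cc,[[559.4-r*np.cos(f)+d*np.sin(f),150+s,63+r*np.sin(f)+d*np.cos(f)] for r,d,s in((150,37,-61),(150,37,61),(150,0,-61))]).round().tolist())
E
```

```text
scene
95  46  63  49  47  35  50  66  60  57  57  46  47  45  98  98 123 136 135 122 192 189 189
101  67  45  49  97  52  94  39  56  58  55  46  47  44  82  99 100  97 156 125 156 160 188
107  47  45  45  94  73  56  72  37  54  80  49  47  52  51  52  51  97  99 121 132 131 121
113  51  95 100  98  98  31  85  52  66  43  51  51  52  51  55  52  50 101 100  97 155 120
119 101  98  98  98 102  95  39  44  79  65  52  50  49  53  28  41  87 102  97 101 101 122
125  95 101 101  99  99  99 101  30  67  88  32  54  31  36  46  47 100 102 102 100  96 103
131  99  99  98 100 101  99  99  78  56  43  88  44  47  47  45 100 102 101  98  99  98  99
137 123 122 100  99 115  99 102  92  55  47  47  48  47  90 101 101 100  99  99  99 100  99
143 186 191  23 119 120 124  87 102  47  44  44  75 100  98  99 101 100 102  99  99  98 100
149 127 123  31 122 121 120 121  82  41  43 100  99 100 101 100 101  99  99 101  99 100 101
155  41  25  93 102 116 117 121 120 107  26  84 100 100  98 101  98 102 100  99  99 101  98
161  66 100  99 100  96 120 122 120 120 122  51  48 101 101 101  98 100 100  97  99
[... 2305 characters left out ...]
 102 104 117 118 116 122 115 118
190 118 162 248 249 248 248 128 128 125 244 150  65  67  68  71 105 110 113 118 118 116 114
196 113 248 248 248 123 199 100  23  30 245 249 232  67  67  67  65 103 117 121 117 117 119
202 119 248 248 249 134 133 216 125 132 137 203 249 248  96  64  65  67 118 114 119 120 115
208 115 246 248 249 168  64 152 213 249 248 249 248 248 249 186  79 249 115 116 117 118 116
214 115 184 249 248 248 248 249 248 248 248 248 249 248 248 248 248 248 112 115 119 115 117
90 [[363.0, 151.0], [351.0, 122.0], [345.0, 152.0]]
70 [[337.0, 151.0], [327.0, 122.0], [320.0, 158.0]]
50 [[311.0, 160.0], [303.0, 130.0], [298.0, 171.0]]
30 [[290.0, 174.0], [284.0, 144.0], [282.0, 188.0]]
```

The cover has followed to about 50°. Continuing down the arc.

Call:
apply_moves([
  {"dp": [0.01,0,0.005],"twist": 0,"fingers": 0},
  {"dp": [0.019,0,0.011],"twist": 0,"fingers": 0},
  {"dp": [0.029,0,0.018],"twist": 0,"fingers": 0},
  {"dp": [0.038,0,0.026],"twist": 0,"fingers": 0},
  {"dp": [0.046,0,0.035],"twist": 0,"fingers": 0},
  {"dp": [0.053,0,0.044],"twist": 0,"fingers": 0},
  {"dp": [0.059,0,0.054],"twist": 0,"fingers": 0},
  {"dp": [0.065,0,0.064],"twist": 0,"fingers": 0},
  {"dp": [0.069,0,0.073],"twist": 0,"fingers": 0},
  {"dp": [0.069,0,0.073],"twist": 0,"fingers": 0},
])

```text
time_s: 25.75
tcp_pos: [450.4, 150.0, 190.6]
eef_rot: [-0.001, -0.005, 1.0, -0.0]
contact_force: [-0.4, -1.4, 0.7]
finger_gap: 0.6
grip_force: 0.0
```

Call:
apply_moves([
  {"dp": [0.002,0,0.005],"twist": 0,"fingers": 0},
  {"dp": [0.004,0,0.01],"twist": 0,"fingers": 0},
  {"dp": [0.004,0,0.012],"twist": 0,"fingers": 0},
  {"dp": [0.004,0,0.012],"twist": 0,"fingers": 0},
])

```text
time_s: 26.25
tcp_pos: [447.0, 150.0, 179.1]
eef_rot: [-0.0, -0.005, 1.0, -0.0]
contact_force: [0.8, 0.4, 0.6]
finger_gap: 0.4
grip_force: 0.0
```

Call:
apply_moves([
  {"dp": [0,0,0.001],"twist": 0,"fingers": 0},
  {"dp": [0,0,0.002],"twist": 0,"fingers": 0},
  {"dp": [0,0,0.002],"twist": 0,"fingers": 0},
])

```text
time_s: 26.62
tcp_pos: [447.0, 150.0, 178.2]
eef_rot: [0.001, -0.005, 1.0, 0.0]
contact_force: [-6.4, -1.3, 25.1]
finger_gap: 0.7
grip_force: 12.8
```

Call:
apply_moves([
  {"dp": [0,0,0.001],"twist": 0,"fingers": 0},
  {"dp": [0,0,0.001],"twist": 0,"fingers": 0},
])

```text
time_s: 26.88
tcp_pos: [447.0, 150.0, 178.0]
eef_rot: [0.001, -0.005, 1.0, 0.0]
contact_force: [-11.9, -1.6, 46.3]
finger_gap: 0.6
grip_force: 23.0
```

Hard stop with the tips at z = 100 mm, exactly the shut height. Retreating and checking.

Call:
apply_moves([
  {"dp": [0,0,-0.004],"twist": 0,"fingers": 0},
  {"dp": [0,0,-0.02],"twist": 0,"fingers": 0},
  {"dp": [0,0,-0.06],"twist": 0,"fingers": 0},
  {"dp": [0,0,-0.11],"twist": 0,"fingers": 0},
  {"dp": [0,0,-0.16],"twist": 0,"fingers": 0},
  {"dp": [0,0,-0.16],"twist": 0,"fingers": 0},
  {"dp": [0,0,-0.16],"twist": 0,"fingers": 0},
])

```text
time_s: 27.75
tcp_pos: [446.7, 149.9, 335.9]
eef_rot: [-0.0, -0.005, 1.0, -0.0]
contact_force: [-0.4, -1.1, -0.0]
finger_gap: 0.4
grip_force: 0.0
```

```bash
python3 - <<'E'
from a import *
a=camera("scene"); b=camera("side"); s0=cv2.imread('pics/scene0.png')[:,:,::-1]; d0=cv2.imread('pics/side0.png')[:,:,::-1]
for n,i,o in(('scene',a,s0),('side',b,d0)):
    for nm,lo,hi in(('red',(0,180,120),(6,255,255)),('green',(50,120,40),(75,255,200))):
        for im in(o,i):
            m=mask(im.copy(),lo,hi); x,y,w,h=(295,255,45,60) if (nm,n)==('red','scene') else (285,250,50,65) if nm=='red' else (335,205,35,40) if n=='scene' else (370,240,35,40)
            q=np.argwhere(m[y:y+h,x:x+w]); print(n,nm,len(q),q.mean(0).round(1) if len(q) else None)
    cc=cal(n); g=i.astype(int).mean(2)
    C=proj(cc,[[559.4-150,150-61,100],[559.4-150,150-61,63],[559.4,150-61,100],[559.4,150-61,63]]).round(); print(n,'shut corners',C.tolist())
    x=int(C[:2,0].mean()+C[2:,0].mean())//2; y=int(C[:,1].mean()); print('column through side face',x,y,g[y-25:y+25,x].astype(int).tolist())
    B=mask(i.copy(),(105,120,60),(122,255,255)); u=proj(cc,[[474.6,150,90]])[0].astype(int); print('blue near rib',(B[u[1]-15:u[1]+20,u[0]-20:u[0]+25]>0).sum())
x=(375,185,35,75); d=np.abs(a.astype(int)-s0)[x[1]:x[1]+x[3],x[0]:x[0]+x[2]].mean(); print('bottle diff',d)
print(state()['contact_force'],state()['time_s'])
E
```

```text
scene red 679 [22.2 19.1]
scene red 676 [22.1 19. ]
scene green 59 [31.7 16.2]
scene green 59 [31.6 16.2]
scene shut corners [[228.0, 221.0], [229.0, 234.0], [286.0, 186.0], [286.0, 199.0]]
column through side face 257 210 [93, 60, 39, 38, 36, 37, 38, 34, 51, 90, 119, 131, 130, 131, 127, 131, 132, 131, 125, 99, 71, 58, 61, 62, 60, 60, 60, 59, 59, 57, 71, 118, 186, 218, 220, 219, 219, 219, 207, 174, 133, 106, 104, 106, 107, 107, 107, 107, 108, 108]
blue near rib 0
side red 716 [24.4 20.8]
side red 714 [24.4 20.8]
side green 97 [29.  15.6]
side green 98 [29.  15.5]
side shut corners [[273.0, 204.0], [274.0, 218.0], [343.0, 198.0], [343.0, 212.0]]
column through side face 308 208 [33, 30, 30, 30, 27, 28, 31, 27, 32, 25, 29, 30, 117, 162, 159, 158, 159, 159, 100, 70, 69, 63, 70, 67, 66, 66, 71, 65, 69, 66, 70, 180, 249, 249, 248, 248, 185, 146, 145, 147, 144, 144, 143, 112, 91, 92, 110, 108, 111, 118]
blue near rib 0
bottle diff 1.8212063492063493
[ 0.25606443 -0.45806791  0.37808719] 27.85
```

The cover is shut (its side face lies where predicted) and the bystanders have not moved. Handing in.

```bash
python3 -c "
from station import *
print(sign_off())"
```

```text
the job is handed in; nothing more can be done
None
```

The blue cassette was laid down rib up, taken again by the rib and seated fully home in the bay, and the cover is shut. The bystanders did not move, and I handed the job in at about 28 s, though during laying the cassette first slid about 33 mm upright and its end settled its last few millimetres as I eased the grip.

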